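# Pack the honey chest and lock it

### The job

Pack every honey jar that has a carrying handle upright into the wooden chest; then shut the lid, swing the brass hasp down over the staple, and push the red-handled pin from its stand down through the staple until it is fully home. Leave everything else on the table where it stands.

Things in the scene. Friction and masses are not known exactly. Their poses are not given: they have to be found in the camera images.
- jar1: honey jar, amber glass, black cap, 64 mm diameter, 112 mm high, 0.2 to 0.4 kg. Above the cap (top at 78 mm) a fixed carrying handle: a pale wooden bar 44 mm long along the jar's x axis, 12 x 12 mm in section, its centre 106 mm above the underside, 22 mm of free air below it, wire uprights at its ends. Origin: centre of the underside. May be absent (None).
- jar2: honey jar, amber glass, black cap, 64 mm diameter, 112 mm high, 0.2 to 0.4 kg. Above the cap (top at 78 mm) a fixed carrying handle: a pale wooden bar 44 mm long along the jar's x axis, 12 x 12 mm in section, its centre 106 mm above the underside, 22 mm of free air below it, wire uprights at its ends. Origin: centre of the underside. May be absent (None).
- jar3: honey jar, amber glass, black cap, 64 mm diameter, 112 mm high, 0.2 to 0.4 kg. Above the cap (top at 78 mm) a fixed carrying handle: a pale wooden bar 44 mm long along the jar's x axis, 12 x 12 mm in section, its centre 106 mm above the underside, 22 mm of free air below it, wire uprights at its ends. Origin: centre of the underside. May be absent (None).
- jar4: honey jar, amber glass, black cap, 64 mm diameter, 112 mm high, 0.2 to 0.4 kg. Above the cap (top at 78 mm) a fixed carrying handle: a pale wooden bar 44 mm long along the jar's x axis, 12 x 12 mm in section, its centre 106 mm above the underside, 22 mm of free air below it, wire uprights at its ends. Origin: centre of the underside. May be absent (None).
- chest: fixed wooden packing chest. Origin: centre of its underside; z up, x from the front (staple side, -x) to the back (lid hinge, +x), y along its length. Outside 135 (x) x 350 (y) x 130 mm (z); walls and floor 10 mm thick, so inside 115 x 330 mm, 120 mm deep: room for four jars in one row along y.
- lid (a joint): chest lid, 135 x 350 x 12 mm, no handle: push or pinch its front edge. Hinge axis along chest y at chest x = +67.5, z = 130 mm (level with the lid's underside). 0 = shut, its top at z = 142 mm; grows as it opens; 1.57 = upright; stop at 1.85. Starts open, leaning slightly back. Stiff hinge (0.35 N m): it stays where it is left.
- lid_edge (a point): middle of the lid's front edge, on its outer (top) face, 135 mm from the hinge axis
- hasp (a joint): brass hasp plate hinged on the lid's front edge; axis along chest y, with the lid shut at chest x = -71.5, z = 134 mm. 100 mm wide (y), 74 long, 4 thick; a slot 32 mm wide, 20 to 54 mm from the axis, goes over the staple. 0 = hangs down along the front wall (lid shut), grows as it swings out and up, 1.57 = in line with the lid. Stiff (0.06 N m): stays where left.
- hasp_tip (a point): middle of the hasp's free edge, 74 mm from its axis
- eye (a point): centre of the eye of the steel staple in the middle of the chest's front wall; axes as the chest's; in the chest frame at (-90.5, 0, 98) mm. Opening 16 x 16 mm, axis vertical, through bars 8 mm thick (z 94 to 102 mm); the staple is 26 mm wide (y) and sticks out 36 mm. With the hasp closed the eye stands in front of the plate and the pin goes down through it.
- pin: locking pin, upright, 89 mm, 0.06 kg: steel shank 9 mm diameter, 40 mm long; steel collar 20 (own x) x 30 (own y) x 4 mm; red grip 20 x 20 mm from 44 to 89 mm. Origin: lower tip of the shank. Starts in the stand, collar on its top. Home: collar lies on the staple, tip 36 mm below the eye's centre; turn the long side of the collar along the chest's y (5 mm between grip and hasp).
- stand: fixed dark wooden block 70 x 70 x 50 mm with a hole 16 mm square in which the pin stands. Origin: centre of the underside.
- candle: bystander: yellow beeswax candle, 60 mm diameter, 60 mm high; stands among the jars. Origin: centre of the underside.
- jar_dark: bystander: green jar with red lid and no handle, 72 mm diameter, 85 mm high; not to be packed. Origin: centre of the underside.
- bottle: bystander: clear bottle, 66 mm diameter, 140 mm high. Origin: centre of the underside.
- cup: bystander: blue mug, 76 mm diameter, 80 mm high. Origin: centre of the underside.
- spoon: bystander: wooden spoon lying on the table. Origin: centre of the underside.
- candle_tall: bystander: yellow candle, 50 mm diameter, 100 mm high. Origin: centre of the underside.
- gift_tin: bystander: red tin, 90 x 120 x 50 mm. Origin: centre of the underside.
There are look-alikes about, which are no part of the job. What is shaped like the jar1 but purple or turquoise is not meant.

How it is judged:
By the outcome, as a careful person would: the job done as asked, in the order asked, and still so for the second after the job is handed in, with the robot touching nothing.
Of jar1, jar2, jar3, jar4 only 2 to 4 are there at a start; the rules pass over those that are not, and their reading is None.
At some moment in a run one of jar1, jar2, jar3, jar4 may be knocked a few centimetres aside while the robot is not near it.
It also fails if it takes over 210 s, if anything falls off the work surface, if the arm or the gripper's body presses on something with over 40 N, if the wrist force passes 120 N, or if a joint passes its speed limit or range.

### The arm

A 6-joint arm with a two-finger parallel gripper is mounted at the origin on the work surface. World frame = base frame: x ahead of the robot, y to its left, z up, the work surface at z = 0. Lengths are in mm, angles in rad, forces in N, time in s.
With the tool pointing down it reaches from about 350 to 975 mm from the base axis. Payload 7.1 kg.
Tool frame: the origin (TCP) lies midway between the tips of the shut fingers; the grasp point (between the pads) lies pinch_z behind it (pinch_z is the distance from the TCP to the grasp point, in mm); z points along the fingers, y is the line along which they close (so a half turn about z gives the same grasp; the last joint's range is limited). The gripper opens to 88 mm and grips with 3 to 60 N. Pads are 20 mm wide; open, the fingers measure 115 mm over their backs; the gripper's body (75 mm by 178 mm) begins 61 mm behind the grasp point.
Start: joints at [-1.318, 0.423, 1.63, -0, 1.089, -0.019], TCP at [167.81, -602.034, 222.675] pointing down, gripper open.
Joint ranges: [-3, 3], [-0.9, 2.11], [0.09, 2.58], [-1.31, 4.45], [0.11, 2.69], [-2.54, 2.54]. Speed limits (rad/s): [2.39, 2.39, 3.01, 3.14, 3.14, 3.14].

### API

Orientations are given as a rotation vector (axis times angle).
In Python, from workcell import get_obs, get_image, close_job, pinch_z gives the robot as it stands.
- The arm moves only by the tool jog_arm, never from a script. Its argument "commands" is a list of rows, each a list of 3 entries, a list of its own where there are three numbers: the gripper command: -1 is shut, 1 is fully open, values between are in proportion, then the shift along the tool's x, y, z as a fraction of full scale, then the turn, a rotation vector about the tool's x, y, z as a fraction of full scale. In form: [[gripper, [tx, ty, tz], [rx, ry, rz]], ...]. A call has 1 to 10 rows; each row shifts and turns the commanded pose from where the row before left it, along the tool's axes as they then stand; what a row does not reach is not made up. Full scale, the value 1, is 0.1 m for a shift and 45 degrees for a turn. A row lasts 1/10 s, in which the tool goes at most 50 mm and 8.59 degrees, less where a joint would pass 70% of its speed; a pose out of reach is approached as far as the arm can. A call with a number of a shift or a turn outside -1 to 1 is refused whole. A call with a gripper value outside its range is refused whole. The fingers move at their own pace and stop on an object; the grip force is fixed at half the most. Time passes only in rows, so rows that do not move let the fingers close. It gives the time, the measured TCP pose, the force, the opening and the grip force at its end, in the units of the state.
- get_obs(): the state, without advancing time (a new reading comes with each control period).
- get_image(name): name is "side" or "top"; returns a dict with "image" (400x640x3 uint8, blue, green, red), "z_map" (400x640 float32, mm along the optical axis (not along the pixel's ray), 0 where there is no reading), "intrinsics" (3x3 intrinsics, pixels), "eye" and "orientation" of the camera in the world. Camera axes: x right, y down, z forward; pixel columns grow to the right and rows downward; lengths in mm; the calibration is good to about 2 mm. A picture is of the moment at which its call begins.
- close_job(): hands the job in; it is judged then, once.
The state is a dict: "t": time; "qpos": joint angles; "qvel": joint speeds; "joint_torque": joint torques, N m; "ee_pos": TCP position; "orientation": TCP orientation; "ft_force": force on the tool from outside, world axes, zero at the start; "moment": the same for the moment, N m; "width": finger opening in mm; "grasp_force": force on a finger pad.
Only numpy, scipy, OpenCV 4.12 (cv2) and the standard library are available. Lean on these libraries where they do the work, as an engineer would, in place of code of your own. Each camera call takes 0.05 s, during which the arm holds its last target. There are 200 camera calls.

## Working session

There is one attempt and no reset: what is moved stays moved. The work goes in short steps, Python scripts to look and compute and a tool call to move; the robot and the scene stay as the last step left them, time stands still between calls to the robot, and variables do not carry over. Pictures are saved under pics/ and viewed, at most 14 in all, crops included, and the job is handed in when it is done.

Besides the shell and the picture viewer there is one more tool, called in YAML: its name, and indented under it one key for each argument. jog_arm: Moves the arm, as the interface text tells. Its arguments: {"type":"object","properties":{"commands":{"type":"array","items":{"type":"array"}}},"required":["commands"]}

```bash
mkdir -p pics; ls
cat > h.py <<'E'
import numpy as np, cv2
from workcell import get_obs, get_image, close_job, pinch_z
from scipy.spatial.transform import Rotation as R
def rot(o):
    o=np.array(o,float)
    if o.shape==(3,3): return o
    return R.from_rotvec(o).as_matrix() if o.size==3 else R.from_quat(o).as_matrix()
def cam(n): return get_image(n)
def world(c):
    K=np.array(c['intrinsics']);z=c['z_map'].astype(float)
    v,u=np.mgrid[:z.shape[0],:z.shape[1]]
    p=np.stack([(u-K[0,2])/K[0,0]*z,(v-K[1,2])/K[1,1]*z,z],-1)
    return p@rot(c['orientation']).T+np.array(c['eye'])
E
python3 - <<'E'
from h import *
print(pinch_z if not callable(pinch_z) else pinch_z(), get_obs())
for n in('top','side'):
    c=cam(n);cv2.imwrite(f'pics/{n}0.png',c['image']);np.savez(f'{n}0.npz',**c)
    print(n,c['intrinsics'],c['eye'],c['orientation'])
E
```

```text
pics
18.700000000000003 {'t': 0.0, 'qpos': array([-1.31801054e+00,  4.23792246e-01,  1.63069720e+00,  5.25772331e-06,
        1.08863900e+00, -1.90138752e-02]), 'qvel': array([ 0.00015957,  0.00249366,  0.00088734,  0.00107725, -0.00113617,
       -0.00031617]), 'joint_torque': array([ 3.42784479e-03, -5.44618607e+01, -2.73661155e+01,  6.46747020e-02,
        2.28557893e-02, -1.50564260e-04]), 'ee_pos': array([ 167.665742  , -601.49732294,  221.92923097]), 'orientation': array([-3.11111533e+00, -4.25418414e-01,  2.73937563e-04]), 'ft_force': array([-0.88815201, -0.27103394, -0.75233493]), 'moment': array([0.03450867, 0.04470461, 0.04760427]), 'grasp_force': 0.0, 'width': 87.72619331419129}
top [[413.86570914   0.         318.22258583]
 [  0.         413.86570914 199.85305547]
 [  0.           0.           1.        ]] [ 361.85185314  171.60747877 1355.9993458 ] [-2.13094039  2.17204185 -0.16311309]
side [[419.20607292   0.         320.28089894]
 [  0.         419.20607292 192.81102135]
 [  0.           0.           1.        ]] [-227.75032475  908.83898507  788.09880974] [-1.0187271  2.2465394 -1.2535233]
```

View pics/top0.png

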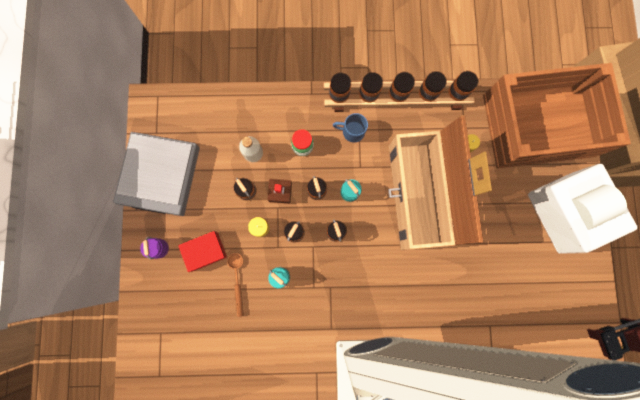

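View pics/side0.png

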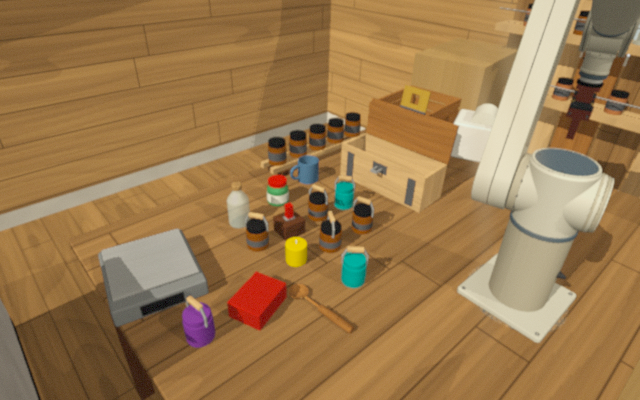

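The top view shows the four amber jars at about (244,189), (317,187), (294,232) and (337,231). The pin stand is at (280,191), and the chest at (425,190) has its staple on the left and its open lid on the right. Turquoise and purple are the decoys. The side view agrees.

```bash
cat >> h.py <<'E'
def bars(c,lo=98,hi=116):
    "pale handle bars: centre, direction, and cap colour-independent body colour"
    W=world(c);z=W[...,2];hsv=cv2.cvtColor(c['image'],cv2.COLOR_BGR2HSV)
    m=((z>lo)&(z<hi)&(hsv[...,2]>150)&(hsv[...,0]<30)&(hsv[...,1]<190)).astype(np.uint8)
    n,l,s,ce=cv2.connectedComponentsWithStats(m)
    out=[]
    for i in range(1,n):
        if not 12<s[i,4]<200: continue
        P=W[l==i];q=P[:,:2]-P[:,:2].mean(0);e,v=np.linalg.eigh(q.T@q/len(q))
        out.append((ce[i].round(),s[i,4],P.mean(0).round(1),np.degrees(np.arctan2(v[1,1],v[0,1])).round(),(4*np.sqrt(e)).round()))
    return out
E
python3 - <<'E'
from h import *
c=dict(np.load('top0.npz'))
W=world(c)
for b in bars(c): print(*b)
hsv=cv2.cvtColor(c['image'],cv2.COLOR_BGR2HSV)
z=W[...,2]
print('table',W[300,200],W[350,250])
# pin red
m=(((hsv[...,0]<8)|(hsv[...,0]>172))&(hsv[...,1]>170)&(hsv[...,2]>120)).astype(np.uint8)
n,l,s,ce=cv2.connectedComponentsWithStats(m)
for i in range(1,n):
    if s[i,4]>8: print('red',ce[i].round(1),s[i,4],W[l==i].mean(0).round(1),W[l==i].max(0).round(1))
# stand top
for nm,a in {'stand':(slice(175,206),slice(262,298),42,56),'rim':(slice(120,255),slice(385,470),124,136),'staple':(slice(180,205),slice(380,403),85,110)}.items():
    r,k,lo,hi=a
    P=W[r,k].reshape(-1,3);P=P[(P[:,2]>lo)&(P[:,2]<hi)]
    rc=cv2.minAreaRect(P[:,:2].astype(np.float32))
    print(nm,len(P),P.mean(0).round(1),rc,cv2.boxPoints(rc).round().tolist())
for p in [(190,470),(190,478),(175,482),(190,460)]: print(p,W[p].round())
E
```

```text
[591.  79.] 14 [ 915.3 -720.6  107.8] 174.0 [ 4. 14.]
[474. 141.] 112 [ 718.9 -332.1  100.7] -178.0 [38. 52.]
[250. 147.] 117 [712.4 368.6 105.5] 119.0 [45. 63.]
[397. 160.] 59 [661.8 -88.7 107.5] -176.0 [  3. 173.]
[422. 137.] 15 [ 734.1 -169.5  106.1] 93.0 [ 2. 39.]
[442. 188.] 194 [ 572.6 -220.3  107. ] -176.0 [  3. 381.]
[605. 140.] 17 [ 713.4 -742.5  106.8] 166.0 [ 8. 18.]
[317. 184.] 52 [588.5 162.7 111.7] -165.0 [12. 53.]
[241. 185.] 48 [590.7 393.5 111.8] -146.0 [13. 52.]
[352. 186.] 56 [580.6  53.5 111.1] -145.0 [13. 53.]
[394. 192.] 45 [561.7 -73.2 102.5] 161.0 [38. 40.]
[405. 225.] 67 [ 458.2 -102.7  108.8] -176.0 [  3. 168.]
[337. 229.] 55 [451.4 103.8 111.3] -163.0 [12. 53.]
[293. 230.] 59 [449.3 237.4 111.4] 149.0 [14. 52.]
[146. 247.] 51 [407.3 675.1 112.3] -173.0 [13. 50.]
[277. 278.] 46 [310.4 286.4 111.8] 46.0 [12. 52.]
table [240.64127117 540.39034232   3.36728668] [ 83.40326971 381.51917838  -1.16809987]
red [301.5 138.6] 319 [738.9 207.4  92. ] [ 800.  242. 1356.]
red [277.6 187.4] 69 [585.2 284.2  86.3] [605.7 299.2 106.6]
red [200.9 251.3] 1194 [393.3 526.   56.5] [ 456.8  617.2 1356. ]
stand 408 [583.4 282.   50.8] ((585.1043090820312, 282.5491638183594), (70.4704818725586, 71.00325012207031), 84.69873046875) [[546.0, 251.0], [617.0, 244.0], [624.0, 314.0], [553.0, 321.0]]
rim 1217 [ 566.4 -167.6  129.8] ((568.4847412109375, -164.1453857421875), (351.0694580078125, 139.65185546875), 3.9306581020355225) [[389.0, -107.0], [398.0, -246.0], [748.0, -222.0], [739.0, -82.0]]
staple 95 [561.6 -83.4 100. ] ((560.8021850585938, -77.7615966796875), (75.45975494384766, 38.25642013549805), 3.9517664909362793) [[522.0, -61.0], [524.0, -99.0], [600.0, -94.0], [597.0, -56.0]]
(190, 470) [ 539. -251.  253.]
(190, 478) [ 533. -259.  287.]
(175, 482) [ 631. -395.   -6.]
(190, 460) [ 548. -242.  204.]
```

Add to h.py:
```python
def go(x,y,z,yaw=None,o=None):
    "shift (in 0.1 m, tool axes) and turn (in 45 deg, tool axes) to TCP x,y,z, tool-y at yaw deg, tool down"
    o=o or get_obs(); M=rot(o['orientation'])
    s=M.T@(np.array([x,y,z])-o['ee_pos'])/100
    print('t',round(o['t'],1),'pos',o['ee_pos'].round(1),'yaw',np.degrees(np.arctan2(M[1,1],M[0,1])).round(1),'w',round(o['width'],1),'F',o['ft_force'].round(1),'q',o['qpos'].round(2))
    print('SHIFT',s.round(3))
    if yaw is not None:
        a=np.radians(yaw);Y=[np.cos(a),np.sin(a),0];Z=[0,0,-1];T=np.stack([np.cross(Y,Z),Y,Z],1)
        print('TURN',(R.from_matrix(M.T@T).as_rotvec()/np.radians(45)).round(3))
```

```text
(no output)
```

jog_arm:
  commands:
    - [0.2,[0,0,-0.4],[0,0,0]]
    - [0.2,[0,0,-0.4],[0,0,0]]
    - [0.2,[0.289,-0.377,0],[0,0,0]]
    - [0.2,[0.289,-0.377,0],[0,0,0]]
    - [0.2,[0.289,-0.377,0],[0,0,0]]
    - [0.2,[0.289,-0.377,0],[0,0,0]]
    - [0.2,[0.289,-0.377,0],[0,0,0]]
    - [0.2,[0.289,-0.377,0],[0,0,0]]
    - [0.2,[0.289,-0.377,0],[0,0,0]]
    - [0.2,[0.289,-0.377,0],[0,0,0]]

```text
t: 1.1
ee_pos: [309.6, -247.6, 302.6]
orientation: [-3.113, -0.425, -0.0]
ft_force: [1.0, -0.6, -1.2]
width: 52.4
grasp_force: 0.0
```

jog_arm:
  commands:
    - [0.2,[0.289,-0.377,0],[0,0,0]]
    - [0.2,[0.289,-0.377,0],[0,0,0]]
    - [0.2,[0.289,-0.377,0],[0,0,0]]
    - [0.2,[0.289,-0.377,0],[0,0,0]]
    - [0.2,[0.289,-0.377,0],[0,0,0]]
    - [0.2,[0.289,-0.377,0],[0,0,0]]
    - [0.2,[0.289,-0.377,0],[0,0,0]]
    - [0.2,[0.289,-0.377,0],[0,0,0]]
    - [0.2,[0,0,0],[0,0,0]]
    - [0.2,[0,0,0],[0,0,0]]

```text
t: 2.1
ee_pos: [450.9, 103.8, 302.1]
orientation: [3.112, 0.43, -0.002]
ft_force: [-0.6, -0.7, 0.3]
width: 52.8
grasp_force: 0.0
```

Run:
```python
from h import *
go(451.4,103.8,87.5,-73)
c=cam('side');np.savez('s1.npz',**c)
for b in bars(c): print(*b)
```

```text
t 2.1 pos [450.9 103.8 302.1] yaw -74.3 w 52.8 F [-0.6 -0.7  0.3] q [ 0.2   0.08  1.89 -0.    1.17  1.5 ]
SHIFT [8.000e-03 1.000e-03 2.146e+00]
TURN [ 0.     0.002 -0.028]
[341.  27.] 55 [ 2327.9 -1639.1   106.3] 179.0 [ 40. 311.]
[275.  33.] 19 [ 2457.7 -1071.3   106.3] 95.0 [36. 92.]
[411.  44.] 85 [ 1617.7 -1640.    107.3] 179.0 [ 36. 325.]
[24. 72.] 20 [2456.4  576.9  103.9] 95.0 [30. 77.]
[10. 74.] 19 [2454.4  640.1  105.7] 89.0 [30. 60.]
[417.  98.] 14 [ 895.1 -753.   106.2] 103.0 [18. 23.]
[435. 103.] 55 [ 797.7 -761.8  106.8] -176.0 [23. 86.]
[636. 104.] 25 [  182.5 -1542.5   106.5] 156.0 [24. 32.]
[356. 144.] 31 [ 731.7 -156.9  108.1] 93.0 [ 8. 50.]
[358. 156.] 128 [658.2 -92.  107.6] -177.0 [  9. 175.]
[434. 166.] 17 [ 435.8 -232.7  110. ] 176.0 [10. 36.]
[373. 170.] 18 [560.8 -64.6 101.3] 173.0 [14. 36.]
[345. 177.] 64 [578.7  52.3 108.2] -144.0 [13. 59.]
[318. 188.] 67 [585.2 162.5 108.7] -165.0 [13. 59.]
[237. 196.] 119 [707.6 377.9 105.9] 58.0 [31. 55.]
[364. 200.] 74 [447.3 103.  109. ] -163.0 [15. 56.]
[331. 217.] 58 [445.2 239.3 109.9] 151.0 [13. 56.]
[256. 215.] 88 [587.3 392.7 108.8] -146.0 [14. 59.]
[355. 249.] 116 [307.4 285.9 109.3] 47.0 [14. 57.]
[195. 303.] 122 [403.1 675.5 110.4] -172.0 [13. 55.]
```

jog_arm:
  commands:
    - [0.2,[0,0,0.45],[0,0,-0.03]]
    - [0.2,[0,0,0.45],[0,0,0]]
    - [0.2,[0,0,0.45],[0,0,0]]
    - [0.2,[0,0,0.45],[0,0,0]]
    - [0.2,[0,0,0.345],[0,0,0]]
    - [0.2,[0,0,0],[0,0,0]]
    - [-1,[0,0,0],[0,0,0]]
    - [-1,[0,0,0],[0,0,0]]
    - [-1,[0,0,0],[0,0,0]]
    - [-1,[0,0,0],[0,0,0]]

```text
t: 3.15
ee_pos: [452.3, 103.3, 89.7]
orientation: [-3.107, -0.462, -0.005]
ft_force: [-0.3, 0.4, 0.3]
width: 24.2
grasp_force: 0.0
```

jog_arm:
  commands:
    - [-1,[0,0,0],[0,0,0]]
    - [-1,[0,0,0],[0,0,0]]

```text
t: 3.35
ee_pos: [451.7, 103.3, 88.7]
orientation: [3.107, 0.463, 0.002]
ft_force: [1.7, -2.1, 5.0]
width: 11.6
grasp_force: 30.0
```

jog_arm:
  commands:
    - [-1,[0,0,-0.2],[0,0,0]]
    - [-1,[0,0,-0.45],[0,0,0]]
    - [-1,[0,0,-0.45],[0,0,0]]
    - [-1,[0,0,-0.45],[0,0,0]]
    - [-1,[0,0,-0.3],[0,0,0]]
    - [-1,[-0.175,0.45,0],[0,0,0]]
    - [-1,[-0.175,0.45,0],[0,0,0]]
    - [-1,[-0.175,0.45,0],[0,0,0]]
    - [-1,[-0.175,0.45,0],[0,0,0]]
    - [-1,[-0.175,0.45,0],[0,0,0]]

```text
t: 4.35
ee_pos: [432.1, -139.1, 273.0]
orientation: [-3.107, -0.463, 0.001]
ft_force: [1.3, 0.2, -2.9]
width: 11.8
grasp_force: 30.0
```

jog_arm:
  commands:
    - [-1,[0,0.35,0],[0,0,0]]
    - [-1,[0,0,0],[0,0,-0.19]]
    - [-1,[0,0,0],[0,0,-0.19]]
    - [-1,[0,0,0],[0,0,-0.19]]
    - [-1,[0,0,0],[0,0,-0.19]]
    - [-1,[0,0,0],[0,0,-0.19]]
    - [-1,[0,0,0],[0,0,-0.19]]
    - [-1,[0,0,0],[0,0,-0.19]]
    - [-1,[0,0,0],[0,0,-0.19]]
    - [-1,[0,0,0],[0,0,-0.19]]

```text
t: 5.35
ee_pos: [442.7, -170.7, 272.7]
orientation: [-2.137, -2.301, 0.001]
ft_force: [-0.1, -0.4, -2.4]
width: 11.9
grasp_force: 30.0
```

Run:
```python
from h import *
go(444.3,-171.1,100,3.8)
c=cam('side');cv2.imwrite('pics/s2.png',cv2.resize(c['image'][80:280,150:470],(800,500)))
c=cam('top');W=world(c)
from math import *
# inner rim check: chest-frame coords of rim points
a=radians(3.9);P=W[120:255,385:470].reshape(-1,3);P=P[abs(P[:,2]-130)<5]
X=np.array([sin(a),-cos(a)]);Y=np.array([cos(a),sin(a)]);q=P[:,:2]-[567,-163]
u,v=q@X,q@Y
print(np.histogram(u[abs(v)<120],bins=np.arange(-80,80,5)))
print(np.histogram(v[abs(u)<45],bins=np.arange(-190,190,5))[0])
```

```text
t 5.3 pos [ 442.7 -170.7  272.7] yaw 4.2 w 11.9 F [-0.1 -0.4 -2.4] q [-0.39  0.14  1.9   0.    1.1  -0.47]
SHIFT [-0.007  0.018  1.727]
TURN [-0.002 -0.001  0.01 ]
(array([  0,   0,  92, 130,  60,   0,   0,   0,   0,   0,   0,   0,   0,
         0,   0,   0,   0,   0,   0,   0,   0,   0,   0,   0,   0,   0,
         0,  62,  59,  55,   2]), array([-80, -75, -70, -65, -60, -55, -50, -45, -40, -35, -30, -25, -20,
       -15, -10,  -5,   0,   5,  10,  15,  20,  25,  30,  35,  40,  45,
        50,  55,  60,  65,  70,  75]))
[ 0  0  0 43 48  9  0  0  0  0  0  0  0  0  0  0  0  0  0  0  0  0  0  0
  0  0  0  0  0  0  0  0  0  0  0  0  0  0  0  0  0  0  0  0  0  0  0  0
  0  0  0  0  0  0  0  0  0  0  0  0  0  0  0  0  0  0  0  0  0  0  0 48
 43  7  0]
```

View pics/s2.png

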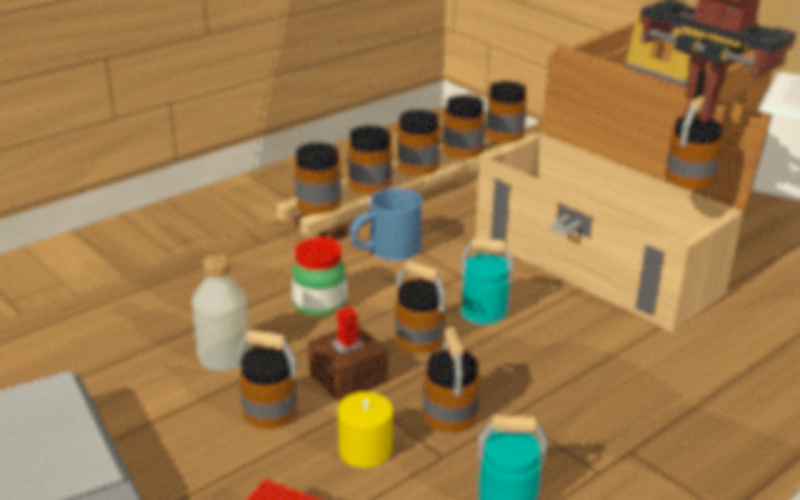

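The side view shows the jar hanging upright from the gripper above the near end of the chest, with everything else undisturbed.

jog_arm:
  commands:
    - [-1,[0,0.02,0.4],[0,0,0]]
    - [-1,[0,0,0.4],[0,0,0]]
    - [-1,[0,0,0.4],[0,0,0]]
    - [-1,[0,0,0.3],[0,0,0]]
    - [-1,[0,0,0.15],[0,0,0]]
    - [-1,[0,0,0.07],[0,0,0]]
    - [-1,[0,0,0],[0,0,0]]
    - [-1,[0,0,0],[0,0,0]]

```text
t: 6.25
ee_pos: [445.8, -171.1, 101.8]
orientation: [2.146, 2.293, 0.001]
ft_force: [0.7, 0.5, -2.1]
width: 11.6
grasp_force: 30.0
```

jog_arm:
  commands:
    - [-1,[0,0,0.03],[0,0,0]]
    - [-1,[0,0,0],[0,0,0]]
    - [-0.2,[0,0,0],[0,0,0]]
    - [-0.2,[0,0,0],[0,0,0]]
    - [-0.2,[0,0,0],[0,0,0]]
    - [-0.2,[0,0,-0.1],[0,0,0]]
    - [-0.2,[0,0,-0.4],[0,0,0]]
    - [-0.2,[0,0,-0.45],[0,0,0]]
    - [-0.2,[0,0,-0.45],[0,0,0]]
    - [0.2,[0,0,-0.3],[0,0,0]]

```text
t: 7.25
ee_pos: [445.9, -171.2, 272.1]
orientation: [2.143, 2.293, 0.002]
ft_force: [0.5, -0.6, -0.4]
width: 39.7
grasp_force: 0.0
```

Run:
```python
from h import *
go(448,238.3,270,60)
for n in('top','side'):
  for b in bars(cam(n)):
    if b[2][1]<500 and 250<b[2][0]<760 and b[2][1]>-240: print(n,*b)
```

```text
t 7.2 pos [ 445.9 -171.2  272.1] yaw 3.9 w 39.7 F [ 0.5 -0.6 -0.4] q [-0.39  0.14  1.9   0.    1.1  -0.46]
SHIFT [4.084 0.297 0.015]
TURN [ 0.003  0.004 -1.247]
top [438. 161.] 96 [ 656.6 -214.6  106.4] -176.0 [  3. 177.]
top [250. 146.] 124 [713.  368.2 105.5] 121.0 [45. 65.]
top [397. 159.] 60 [664.9 -88.6 107.9] -176.0 [  3. 171.]
top [419. 137.] 30 [ 732.9 -158.   108.3] 93.0 [ 3. 77.]
top [317. 184.] 52 [587.9 162.6 110.8] -164.0 [12. 55.]
top [241. 185.] 48 [591.5 394.  111.7] -146.0 [12. 54.]
top [352. 186.] 56 [581.2  53.9 110.9] -145.0 [13. 56.]
top [393. 192.] 47 [561.5 -72.1 102. ] 53.0 [39. 39.]
top [405. 225.] 65 [ 460.6 -102.7  107.9] -176.0 [  3. 169.]
top [293. 230.] 57 [449.7 237.5 111.6] 149.0 [13. 52.]
top [277. 278.] 48 [310.  286.3 112.3] 47.0 [11. 55.]
side [359. 156.] 142 [655.  -92.4 108. ] -176.0 [  9. 185.]
side [373. 170.] 15 [561.1 -62.7 101.5] 175.0 [ 9. 32.]
side [345. 177.] 68 [578.   52.6 108.3] -145.0 [13. 60.]
side [319. 188.] 70 [584.5 161.9 108.2] -164.0 [12. 60.]
side [237. 196.] 123 [707.7 377.5 105.9] 59.0 [30. 54.]
side [331. 217.] 57 [446.1 238.7 110.4] 149.0 [13. 56.]
side [256. 215.] 87 [587.8 392.9 109. ] -146.0 [14. 58.]
side [355. 249.] 114 [307.2 285.7 109.4] 48.0 [15. 57.]
```

jog_arm:
  commands:
    - [0.2,[0.454,0.033,0],[0,0,0]]
    - [0.2,[0.454,0.033,0],[0,0,0]]
    - [0.2,[0.454,0.033,0],[0,0,0]]
    - [0.2,[0.454,0.033,0],[0,0,0]]
    - [0.2,[0.454,0.033,0],[0,0,0]]
    - [0.2,[0.454,0.033,0],[0,0,0]]
    - [0.2,[0.454,0.033,0],[0,0,0]]
    - [0.2,[0.454,0.033,0],[0,0,0]]
    - [0.2,[0.454,0.033,0],[0,0,0]]
    - [0.2,[0,0,0],[0,0,-0.178]]

```text
t: 8.35
ee_pos: [446.7, 243.1, 267.6]
orientation: [-1.974, -2.443, -0.001]
ft_force: [0.5, -1.2, -0.7]
width: 52.3
grasp_force: 0.0
```

jog_arm:
  commands:
    - [0.2,[0,0,0],[0,0,-0.178]]
    - [0.2,[0,0,0],[0,0,-0.178]]
    - [0.2,[0,0,0],[0,0,-0.178]]
    - [0.2,[0,0,0],[0,0,-0.178]]
    - [0.2,[0,0,0],[0,0,-0.178]]
    - [0.2,[0,0,0],[0,0,-0.178]]
    - [0.2,[0,0,0],[0,0,0]]

```text
t: 9.05
ee_pos: [446.7, 238.5, 267.5]
orientation: [-0.812, -3.034, 0.002]
ft_force: [0.1, 0.5, 0.7]
width: 52.5
grasp_force: 0.0
```

Run:
```python
from h import *
go(448,238.1,88.5,60)
for b in bars(cam('top')):
    if b[2][1]<500 and 250<b[2][0]<760 and b[2][1]>-240: print(*b)
for b in bars(cam('side')):
    if b[2][1]<300 and 400<b[2][0]<500 and b[2][1]>-0: print(*b)
```

```text
t 9.1 pos [446.7 238.5 267.5] yaw 60.0 w 52.5 F [0.1 0.5 0.7] q [ 0.47  0.19  1.84 -0.    1.1  -0.58]
SHIFT [-0.014  0.006  1.79 ]
TURN [-0.002 -0.001  0.   ]
[440. 175.] 153 [ 612.6 -217.7  107. ] -176.0 [  3. 287.]
[250. 147.] 113 [712.3 368.  105.9] 114.0 [44. 61.]
[396. 144.] 20 [711.4 -85.1 109.6] -177.0 [ 3. 65.]
[414. 137.] 49 [ 732.1 -143.9  107.7] 94.0 [  3. 108.]
[399. 169.] 40 [633.3 -91.  107.5] -176.0 [  2. 107.]
[317. 184.] 53 [588.3 162.6 110.8] -164.0 [12. 55.]
[241. 185.] 48 [591.5 394.1 112.4] -147.0 [12. 53.]
[352. 186.] 54 [581.   53.8 110.3] -145.0 [13. 56.]
[394. 192.] 44 [561.7 -73.4 102.4] 155.0 [39. 41.]
[403. 211.] 29 [502.7 -99.8 107.2] -176.0 [ 3. 68.]
[331. 217.] 57 [445.8 238.9 110.3] 149.0 [14. 57.]
```

jog_arm:
  commands:
    - [0.2,[0,0,0.45],[0,0,0]]
    - [0.2,[0,0,0.45],[0,0,0]]
    - [0.2,[0,0,0.45],[0,0,0]]
    - [0.2,[0,0,0.35],[0,0,0]]
    - [0.2,[0,0,0.09],[0,0,0]]
    - [-1,[0,0,0],[0,0,0]]
    - [-1,[0,0,0],[0,0,0]]
    - [-1,[0,0,0],[0,0,0]]
    - [-1,[0,0,0],[0,0,0]]
    - [-1,[0,0,0],[0,0,0]]

```text
t: 10.15
ee_pos: [447.9, 239.1, 90.3]
orientation: [0.814, 3.033, 0.002]
ft_force: [0.5, 0.1, 0.4]
width: 15.9
grasp_force: 0.0
```

jog_arm:
  commands:
    - [-1,[0,0,0],[0,0,0]]
    - [-1,[0,0,-0.2],[0,0,0]]
    - [-1,[0,0,-0.45],[0,0,0]]
    - [-1,[0,0,-0.45],[0,0,0]]
    - [-1,[0,0,-0.45],[0,0,0]]
    - [-1,[0,0,-0.35],[0,0,0]]
    - [-1,[-0.301,-0.344,0],[0,0,0]]
    - [-1,[-0.301,-0.344,0],[0,0,0]]
    - [-1,[-0.301,-0.344,0],[0,0,0]]
    - [-1,[-0.301,-0.344,0],[0,0,0]]

```text
t: 11.15
ee_pos: [482.0, 57.8, 279.0]
orientation: [-0.814, -3.034, 0.0]
ft_force: [0.3, -0.3, -2.5]
width: 11.8
grasp_force: 30.0
```

jog_arm:
  commands:
    - [-1,[-0.301,-0.344,0],[0,0,0]]
    - [-1,[-0.301,-0.344,0],[0,0,0]]
    - [-1,[-0.301,-0.344,0],[0,0,0]]
    - [-1,[-0.301,-0.344,0],[0,0,0]]
    - [-1,[-0.301,-0.344,0],[0,0,0]]
    - [-1,[0,0,0],[0,0,0.178]]
    - [-1,[0,0,0],[0,0,0.178]]
    - [-1,[0,0,0],[0,0,0.178]]
    - [-1,[0,0,0],[0,0,0.178]]
    - [-1,[0,0,0],[0,0,0.178]]

```text
t: 12.15
ee_pos: [526.0, -164.8, 278.5]
orientation: [-1.811, -2.565, 0.001]
ft_force: [0.0, 0.8, -2.9]
width: 11.9
grasp_force: 30.0
```

jog_arm:
  commands:
    - [-1,[0,0,0],[0,0,0.178]]
    - [-1,[0,0,0],[0,0,0.178]]
    - [-1,[0,0,0],[0,0,0]]

```text
t: 12.45
ee_pos: [526.2, -164.7, 278.7]
orientation: [-2.146, -2.293, 0.001]
ft_force: [0.6, -1.4, -2.8]
width: 11.8
grasp_force: 30.0
```

Run:
```python
from h import *
go(528.1,-165.7,99,3.9)
```

```text
t 12.4 pos [ 526.2 -164.7  278.7] yaw 3.8 w 11.8 F [ 0.6 -1.4 -2.8] q [-0.32  0.25  1.74  0.    1.15 -0.39]
SHIFT [-0.012  0.021  1.797]
TURN [-0.001 -0.001 -0.002]
```

jog_arm:
  commands:
    - [-1,[0,0.02,0.45],[0,0,0]]
    - [-1,[0,0,0.45],[0,0,0]]
    - [-1,[0,0,0.4],[0,0,0]]
    - [-1,[0,0,0.3],[0,0,0]]
    - [-1,[0,0,0.15],[0,0,0]]
    - [-1,[0,0,0.04],[0,0,0]]
    - [-1,[0,0,0],[0,0,0]]
    - [-1,[0,0,0],[0,0,0]]

```text
t: 13.25
ee_pos: [528.8, -164.8, 100.2]
orientation: [2.142, 2.298, 0.0]
ft_force: [-0.5, 0.9, -3.5]
width: 11.5
grasp_force: 30.0
```

jog_arm:
  commands:
    - [-0.2,[0,0,0],[0,0,0]]
    - [-0.2,[0,0,0],[0,0,0]]
    - [-0.2,[0,0,0],[0,0,0]]
    - [-0.2,[0,0,-0.1],[0,0,0]]
    - [-0.2,[0,0,-0.4],[0,0,0]]
    - [-0.2,[0,0,-0.45],[0,0,0]]
    - [-0.2,[0,0,-0.45],[0,0,0]]
    - [0.2,[0,0,-0.4],[0,0,0]]
    - [0.2,[0,0,0],[0,0,0]]

```text
t: 14.15
ee_pos: [531.8, -165.8, 287.2]
orientation: [2.138, 2.288, 0.008]
ft_force: [-0.1, 0.8, -0.7]
width: 47.8
grasp_force: 0.0
```

Run:
```python
from h import *
go(587,162.5,270,-74.5)
for n in('top','side'):
  for b in bars(cam(n)):
    if 100<b[2][1]<500 and 400<b[2][0]<760 and b[2][1]>-240: print(n,*b)
```

```text
t 14.2 pos [ 531.8 -165.8  287.2] yaw 3.9 w 47.8 F [-0.1  0.8 -0.7] q [-0.32  0.25  1.73  0.    1.16 -0.39]
SHIFT [3.239 0.772 0.166]
TURN [ 0.015 -0.005  1.742]
top [250. 146.] 120 [713.  368.5 106. ] 117.0 [43. 64.]
top [317. 185.] 48 [587.6 162.5 111.2] -164.0 [13. 53.]
top [241. 185.] 44 [590.8 393.4 111.7] -146.0 [12. 53.]
side [318. 188.] 67 [584.8 162.  108.7] -164.0 [13. 58.]
side [237. 196.] 119 [707.5 377.2 106. ] 59.0 [30. 55.]
side [256. 215.] 87 [587.8 393.  109. ] -146.0 [14. 57.]
```

jog_arm:
  commands:
    - [0.2,[0.405,0.096,0.02],[0,0,0]]
    - [0.2,[0.405,0.096,0.02],[0,0,0]]
    - [0.2,[0.405,0.096,0.02],[0,0,0]]
    - [0.2,[0.405,0.096,0.02],[0,0,0]]
    - [0.2,[0.405,0.096,0.02],[0,0,0]]
    - [0.2,[0.405,0.096,0.02],[0,0,0]]
    - [0.2,[0.405,0.096,0.02],[0,0,0]]
    - [0.2,[0.405,0.096,0.02],[0,0,0]]
    - [0.2,[0,0,0],[0,0,0.174]]
    - [0.2,[0,0,0],[0,0,0.174]]

```text
t: 15.25
ee_pos: [582.2, 165.0, 261.8]
orientation: [-2.439, -1.977, 0.006]
ft_force: [0.4, -0.1, -0.5]
width: 52.7
grasp_force: 0.0
```

jog_arm:
  commands:
    - [0.2,[0,0,0],[0,0,0.174]]
    - [0.2,[0,0,0],[0,0,0.174]]
    - [0.2,[0,0,0],[0,0,0.174]]
    - [0.2,[0,0,0],[0,0,0.174]]
    - [0.2,[0,0,0],[0,0,0.174]]
    - [0.2,[0,0,0],[0,0,0.174]]
    - [0.2,[0,0,0],[0,0,0.174]]
    - [0.2,[0,0,0],[0,0,0.174]]
    - [0.2,[0,0,0],[0,0,0]]

```text
t: 16.15
ee_pos: [582.4, 163.4, 262.3]
orientation: [3.112, 0.424, -0.005]
ft_force: [0.1, 0.0, -0.3]
width: 52.5
grasp_force: 0.0
```

Run:
```python
from h import *
go(587,162.5,88,-74.5)
for n in('top','side'):
  for b in bars(cam(n)):
    if 100<b[2][1]<500 and 400<b[2][0]<760 or 500<b[2][0]<540 : print(n,*b)
```

```text
t 16.1 pos [582.4 163.4 262.3] yaw -74.5 w 52.5 F [ 0.1  0.  -0.3] q [ 0.25  0.35  1.64 -0.    1.15  1.55]
SHIFT [0.048 0.021 1.743]
TURN [0.    0.004 0.   ]
top [250. 146.] 124 [712.5 368.4 105.6] 116.0 [47. 63.]
top [241. 185.] 51 [591.4 393.7 111.6] -146.0 [12. 54.]
top [317. 185.] 30 [586.1 161.9 111.6] -165.0 [13. 29.]
top [549. 197.] 55 [ 534.8 -547.8  110.5] -161.0 [16. 96.]
side [319. 188.] 69 [584.4 161.7 108.1] -166.0 [15. 61.]
side [237. 196.] 119 [707.5 377.2 106.1] 57.0 [30. 54.]
side [256. 215.] 86 [587.7 393.1 109.2] -147.0 [12. 58.]
```

jog_arm:
  commands:
    - [0.2,[0.045,0.015,0.45],[0,0,0]]
    - [0.2,[0,0,0.45],[0,0,0]]
    - [0.2,[0,0,0.45],[0,0,0]]
    - [0.2,[0,0,0.3],[0,0,0]]
    - [0.2,[0,0,0.09],[0,0,0]]
    - [-1,[0,0,0],[0,0,0]]
    - [-1,[0,0,0],[0,0,0]]
    - [-1,[0,0,0],[0,0,0]]
    - [-1,[0,0,0],[0,0,0]]
    - [-1,[0,0,0],[0,0,0]]

```text
t: 17.25
ee_pos: [588.8, 163.6, 91.4]
orientation: [-3.112, -0.426, -0.003]
ft_force: [-0.3, -1.4, 0.8]
width: 16.1
grasp_force: 0.4
```

jog_arm:
  commands:
    - [-1,[0,0,0],[0,0,0]]
    - [-1,[0,0,-0.2],[0,0,0]]
    - [-1,[0,0,-0.45],[0,0,0]]
    - [-1,[0,0,-0.45],[0,0,0]]
    - [-1,[0,0,-0.45],[0,0,0]]
    - [-1,[0,0,-0.35],[0,0,0]]
    - [-1,[-0.08,0.397,0],[0,0,0]]
    - [-1,[-0.08,0.397,0],[0,0,0]]
    - [-1,[-0.08,0.397,0],[0,0,0]]
    - [-1,[-0.08,0.397,0],[0,0,0]]

```text
t: 18.25
ee_pos: [599.4, 0.6, 280.0]
orientation: [-3.112, -0.427, 0.001]
ft_force: [1.4, 0.3, -3.0]
width: 11.9
grasp_force: 30.0
```

jog_arm:
  commands:
    - [-1,[-0.08,0.397,0],[0,0,0]]
    - [-1,[-0.08,0.397,0],[0,0,0]]
    - [-1,[-0.08,0.397,0],[0,0,0]]
    - [-1,[-0.08,0.397,0],[0,0,0]]
    - [-1,[0,0,0],[0,0,-0.174]]
    - [-1,[0,0,0],[0,0,-0.174]]
    - [-1,[0,0,0],[0,0,-0.174]]
    - [-1,[0,0,0],[0,0,-0.174]]
    - [-1,[0,0,0],[0,0,-0.174]]
    - [-1,[0,0,0],[0,0,-0.174]]

```text
t: 19.25
ee_pos: [611.2, -159.5, 279.6]
orientation: [-2.679, -1.638, 0.001]
ft_force: [-0.9, -0.5, -3.0]
width: 11.7
grasp_force: 30.0
```

jog_arm:
  commands:
    - [-1,[0,0,0],[0,0,-0.174]]
    - [-1,[0,0,0],[0,0,-0.174]]
    - [-1,[0,0,0],[0,0,-0.174]]
    - [-1,[0,0,0],[0,0,-0.174]]
    - [-1,[0,0,0],[0,0,0]]

```text
t: 19.75
ee_pos: [611.3, -159.5, 279.7]
orientation: [-2.143, -2.296, 0.001]
ft_force: [-0.1, 0.1, -2.9]
width: 11.5
grasp_force: 30.0
```

Run:
```python
from h import *
go(609.9,-160.3,99,3.9)
c=cam('top');cv2.imwrite('pics/t3.png',cv2.resize(c['image'][100:290,220:500],(784,532)))
```

```text
t 19.8 pos [ 611.3 -159.5  279.7] yaw 3.9 w 11.5 F [-0.1  0.1 -2.9] q [-0.27  0.38  1.56  0.    1.2  -0.34]
SHIFT [-0.008 -0.013  1.807]
TURN [-0.001 -0.001  0.001]
```

View pics/t3.png

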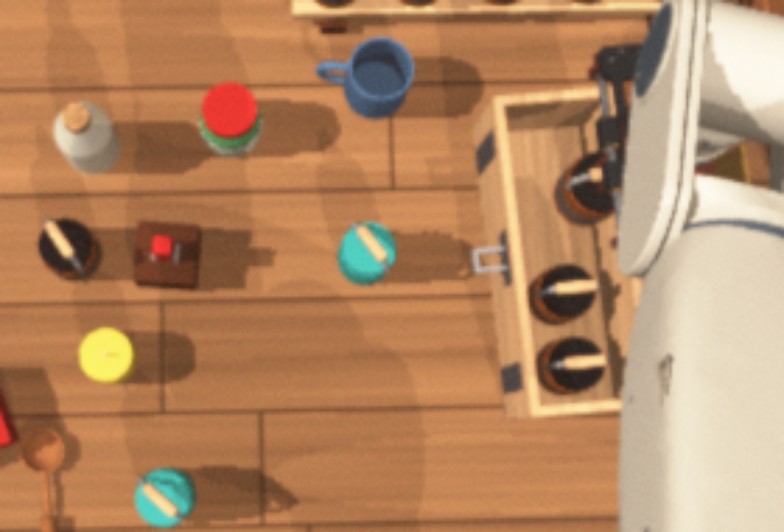

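The view shows two jars upright in the chest at about (564,292) and (573,363), with the third held above its slot. The last jar is at (68,247) beside the pin stand.

jog_arm:
  commands:
    - [-1,[0,-0.01,0.45],[0,0,0]]
    - [-1,[0,0,0.45],[0,0,0]]
    - [-1,[0,0,0.4],[0,0,0]]
    - [-1,[0,0,0.3],[0,0,0]]
    - [-1,[0,0,0.15],[0,0,0]]
    - [-1,[0,0,0.04],[0,0,0]]
    - [-1,[0,0,0],[0,0,0]]
    - [-1,[0,0,0],[0,0,0]]

```text
t: 20.6
ee_pos: [611.7, -160.0, 102.4]
orientation: [2.145, 2.293, 0.002]
ft_force: [0.9, -0.2, -1.6]
width: 11.7
grasp_force: 30.0
```

jog_arm:
  commands:
    - [-0.2,[0,0,0],[0,0,0]]
    - [-0.2,[0,0,0],[0,0,0]]
    - [-0.2,[0,0,0],[0,0,0]]
    - [-0.2,[0,0,-0.1],[0,0,0]]
    - [-0.2,[0,0,-0.4],[0,0,0]]
    - [-0.2,[0,0,-0.45],[0,0,0]]
    - [-0.2,[0,0,-0.45],[0,0,0]]
    - [0.2,[0,0,-0.4],[0,0,0]]
    - [0.2,[0,0,0],[0,0,0]]

```text
t: 21.5
ee_pos: [614.0, -160.6, 289.0]
orientation: [2.138, 2.287, 0.009]
ft_force: [-0.2, 0.6, 0.6]
width: 47.7
grasp_force: 0.0
```

Run:
```python
from h import *
go(589.5,393.3,270,-56)
for n in('top','side'):
  for b in bars(cam(n)):
    if 100<b[2][1]<500 and 400<b[2][0]<760: print(n,*b)
```

```text
t 21.5 pos [ 614.  -160.6  289. ] yaw 3.9 w 47.7 F [-0.2  0.6  0.6] q [-0.27  0.37  1.55  0.    1.21 -0.34]
SHIFT [5.544 0.128 0.169]
TURN [ 0.016 -0.003  1.33 ]
top [250. 147.] 125 [712.1 368.5 105. ] 124.0 [46. 64.]
top [241. 185.] 50 [591.  393.5 112.1] -146.0 [12. 53.]
side [237. 196.] 114 [707.8 377.2 105.8] 56.0 [29. 54.]
side [256. 215.] 86 [587.7 392.7 109.1] -147.0 [13. 57.]
```

jog_arm:
  commands:
    - [0.2,[0.462,0.01,0.01],[0,0,0]]
    - [0.2,[0.462,0.01,0.01],[0,0,0]]
    - [0.2,[0.462,0.01,0.01],[0,0,0]]
    - [0.2,[0.462,0.01,0.01],[0,0,0]]
    - [0.2,[0.462,0.01,0.01],[0,0,0]]
    - [0.2,[0.462,0.01,0.01],[0,0,0]]
    - [0.2,[0.462,0.01,0.01],[0,0,0]]
    - [0.2,[0.462,0.01,0.01],[0,0,0]]
    - [0.2,[0.462,0.01,0.01],[0,0,0]]
    - [0.2,[0.462,0.01,0.01],[0,0,0]]

```text
t: 22.6
ee_pos: [588.2, 303.3, 269.1]
orientation: [-2.144, -2.294, 0.005]
ft_force: [0.8, -0.3, 0.4]
width: 52.4
grasp_force: 0.0
```

jog_arm:
  commands:
    - [0.2,[0.462,0.01,0.01],[0,0,0]]
    - [0.2,[0.462,0.01,0.01],[0,0,0]]
    - [0.2,[0,0,0],[0,0,0.166]]
    - [0.2,[0,0,0],[0,0,0.166]]
    - [0.2,[0,0,0],[0,0,0.166]]
    - [0.2,[0,0,0],[0,0,0.166]]
    - [0.2,[0,0,0],[0,0,0.166]]
    - [0.2,[0,0,0],[0,0,0.166]]
    - [0.2,[0,0,0],[0,0,0.166]]
    - [0.2,[0,0,0],[0,0,0.166]]

```text
t: 23.6
ee_pos: [584.3, 393.5, 266.8]
orientation: [3.005, 0.913, -0.006]
ft_force: [0.5, 0.3, 0.4]
width: 52.8
grasp_force: 0.0
```

Run:
```python
from h import *
go(589.5,393,88,-56)
for n in('top','side'):
  for b in bars(cam(n)):
    if 100<b[2][1]<500 and 400<b[2][0]<760 or -200<b[2][1]<-130 and 400<b[2][0]<720: print(n,*b)
```

```text
t 23.6 pos [584.3 393.5 266.8] yaw -56.2 w 52.8 F [0.5 0.3 0.4] q [ 0.58  0.5   1.4  -0.    1.25  1.56]
SHIFT [0.047 0.034 1.788]
TURN [-0.     0.005 -0.004]
top [254. 142.] 39 [725.6 355.7 106. ] -168.0 [16. 42.]
side [368. 143.] 139 [ 709.1 -198.5  106.5] -140.0 [ 65. 133.]
side [237. 196.] 119 [707.5 377.1 106.4] 54.0 [29. 53.]
side [256. 215.] 86 [588.1 392.9 108.8] -147.0 [13. 58.]
```

jog_arm:
  commands:
    - [0.2,[0.045,0.03,0.45],[0,0,0]]
    - [0.2,[0,0,0.45],[0,0,0]]
    - [0.2,[0,0,0.45],[0,0,0]]
    - [0.2,[0,0,0.35],[0,0,0]]
    - [0.2,[0,0,0.1],[0,0,0]]
    - [-1,[0,0,0],[0,0,0]]
    - [-1,[0,0,0],[0,0,0]]
    - [-1,[0,0,0],[0,0,0]]
    - [-1,[0,0,0],[0,0,0]]
    - [-1,[0,0,0],[0,0,0]]

```text
t: 24.7
ee_pos: [591.4, 394.7, 90.7]
orientation: [-3.003, -0.922, -0.003]
ft_force: [0.3, -0.6, 0.6]
width: 16.4
grasp_force: 0.4
```

jog_arm:
  commands:
    - [-1,[0,0,0],[0,0,0]]
    - [-1,[0,0,-0.2],[0,0,0]]
    - [-1,[0,0,-0.45],[0,0,0]]
    - [-1,[0,0,-0.45],[0,0,0]]
    - [-1,[0,0,-0.45],[0,0,0]]
    - [-1,[0,0,-0.35],[0,0,0]]
    - [-1,[-0.185,0.426,0],[0,0,0]]
    - [-1,[-0.185,0.426,0],[0,0,0]]
    - [-1,[-0.185,0.426,0],[0,0,0]]
    - [-1,[-0.185,0.426,0],[0,0,0]]

```text
t: 25.7
ee_pos: [624.5, 210.0, 278.9]
orientation: [-3.003, -0.922, 0.001]
ft_force: [0.5, 0.6, -1.7]
width: 11.4
grasp_force: 30.0
```

jog_arm:
  commands:
    - [-1,[-0.185,0.426,0],[0,0,0]]
    - [-1,[-0.185,0.426,0],[0,0,0]]
    - [-1,[-0.185,0.426,0],[0,0,0]]
    - [-1,[-0.185,0.426,0],[0,0,0]]
    - [-1,[-0.185,0.426,0],[0,0,0]]
    - [-1,[-0.185,0.426,0],[0,0,0]]
    - [-1,[-0.185,0.426,0],[0,0,0]]
    - [-1,[-0.185,0.426,0],[0,0,0]]
    - [-1,[0,0,0],[0,0,-0.166]]
    - [-1,[0,0,0],[0,0,-0.166]]

```text
t: 26.7
ee_pos: [693.0, -155.4, 278.2]
orientation: [-2.856, -1.307, 0.002]
ft_force: [-0.1, -0.3, -2.4]
width: 11.7
grasp_force: 30.0
```

jog_arm:
  commands:
    - [-1,[0,0,0],[0,0,-0.166]]
    - [-1,[0,0,0],[0,0,-0.166]]
    - [-1,[0,0,0],[0,0,-0.166]]
    - [-1,[0,0,0],[0,0,-0.166]]
    - [-1,[0,0,0],[0,0,-0.166]]
    - [-1,[0,0,0],[0,0,-0.166]]
    - [-1,[0,0,0],[0,0,0]]

```text
t: 27.4
ee_pos: [693.1, -153.3, 278.6]
orientation: [-2.143, -2.296, 0.001]
ft_force: [-0.4, -0.1, -3.1]
width: 11.8
grasp_force: 30.0
```

Run:
```python
from h import *
go(691.7,-154.9,99,3.9)
```

```text
t 27.4 pos [ 693.1 -153.3  278.6] yaw 3.9 w 11.8 F [-0.4 -0.1 -3.1] q [-0.23  0.5   1.37  0.    1.27 -0.3 ]
SHIFT [-0.015 -0.013  1.796]
TURN [-0.002 -0.001  0.001]
```

jog_arm:
  commands:
    - [-1,[-0.01,-0.01,0.45],[0,0,0]]
    - [-1,[0,0,0.45],[0,0,0]]
    - [-1,[0,0,0.4],[0,0,0]]
    - [-1,[0,0,0.3],[0,0,0]]
    - [-1,[0,0,0.15],[0,0,0]]
    - [-1,[0,0,0.05],[0,0,0]]
    - [-1,[0,0,0],[0,0,0]]
    - [-1,[0,0,0],[0,0,0]]

```text
t: 28.2
ee_pos: [693.5, -154.7, 100.2]
orientation: [2.146, 2.293, 0.001]
ft_force: [-0.7, 0.1, -3.5]
width: 12.1
grasp_force: 30.0
```

jog_arm:
  commands:
    - [-0.2,[0,0,0],[0,0,0]]
    - [-0.2,[0,0,0],[0,0,0]]
    - [-0.2,[0,0,0],[0,0,0]]
    - [-0.2,[0,0,-0.1],[0,0,0]]
    - [-0.2,[0,0,-0.4],[0,0,0]]
    - [-0.2,[0,0,-0.45],[0,0,0]]
    - [-0.2,[0,0,-0.45],[0,0,0]]
    - [-0.2,[0,0,-0.45],[0,0,0]]
    - [-1,[0.2,0,-0.45],[0,0,0]]
    - [-1,[0.45,0,0],[0,0,0]]

```text
t: 29.2
ee_pos: [691.5, -92.2, 338.4]
orientation: [2.142, 2.282, 0.011]
ft_force: [1.7, 0.0, 0.4]
width: 22.5
grasp_force: 0.0
```

jog_arm:
  commands:
    - [-1,[0.45,0,0],[0,0,0]]
    - [-1,[0.45,0,0],[0,0,0]]
    - [-1,[0.45,0,0],[0,0,0]]

```text
t: 29.5
ee_pos: [678.8, 46.5, 330.5]
orientation: [2.145, 2.294, 0.002]
ft_force: [0.2, 0.2, 0.4]
width: 0.9
grasp_force: 0.0
```

```bash
cat >> h.py <<'E'
O=np.array([569,-163.]);A=np.radians(3.9)
CX=np.array([np.sin(A),-np.cos(A)]);CY=np.array([np.cos(A),np.sin(A)])
def chest(W):
    q=W[...,:2]-O
    return np.stack([q@CX,q@CY,W[...,2]],-1)
def c2w(x,y): return (O+x*CX+y*CY).round(1)
E
python3 - <<'E'
from h import *
go(569,0,300,-86)
T=cam('top');S=cam('side')
for n,c in(('t4',T),('s4',S)): cv2.imwrite(f'pics/{n}.png',cv2.resize(c['image'][90:270,330:530] if n=='t4' else c['image'][70:220,320:480],(666,600) if n=='t4' else (640,600))); np.savez(n+'.npz',**c)
for n,c in(('top',T),('side',S)):
  C=chest(world(c)).reshape(-1,3);hsv=cv2.cvtColor(c['image'],cv2.COLOR_BGR2HSV).reshape(-1,3)
  # lid inner/outer points: above rim
  for ys in((-150,-70),(70,150)):
    m=(C[:,1]>ys[0])&(C[:,1]<ys[1])&(C[:,2]>150)&(C[:,2]<300)&(C[:,0]>40)&(C[:,0]<160)
    P=C[m]
    if len(P)>20: print(n,ys,len(P),np.polyfit(P[:,2],P[:,0],1),P.max(0).round(1))
  m=(hsv[:,0]>18)&(hsv[:,0]<32)&(hsv[:,1]>150)&(hsv[:,2]>110)&(abs(C[:,1])<70)&(C[:,2]>200)&(C[:,2]<400)
  P=C[m];print(n,'hasp',len(P),P.min(0).round(),P.max(0).round(), np.polyfit(P[:,2],P[:,0],1) if len(P)>5 else '')
  m=(hsv[:,2]>150)&(hsv[:,0]<30)&(abs(C[:,2]-119)<7)&(abs(C[:,0])<45)&(abs(C[:,1])<155)
  for k in(-123,-41,41,123):
    P=C[m&(abs(C[:,1]-k)<30)]
    if len(P): print(n,'bar',k,len(P),P.mean(0).round(1))
E
```

```text
t 29.5 pos [678.8  46.5 330.5] yaw 3.8 w 0.9 F [0.2 0.2 0.4] q [ 0.05  0.41  1.39  0.    1.34 -0.02]
SHIFT [-0.391 -1.127  0.303]
TURN [ 1.000e-03 -1.000e-03  1.996e+00]
top (-150, -70) 712 [ 0.17526091 42.81698996] [ 98.2 -70.3 268.7]
top (70, 150) 653 [ 0.17564011 42.6874227 ] [ 98.4 149.9 266.3]Traceback (most recent call last):
  File "<stdin>", line 13, in <module>
    return umr_minimum(a, axis, None, out, keepdims, initial, where)
ValueError: zero-size array to reduction operation minimum which has no identity
```

View pics/t4.png

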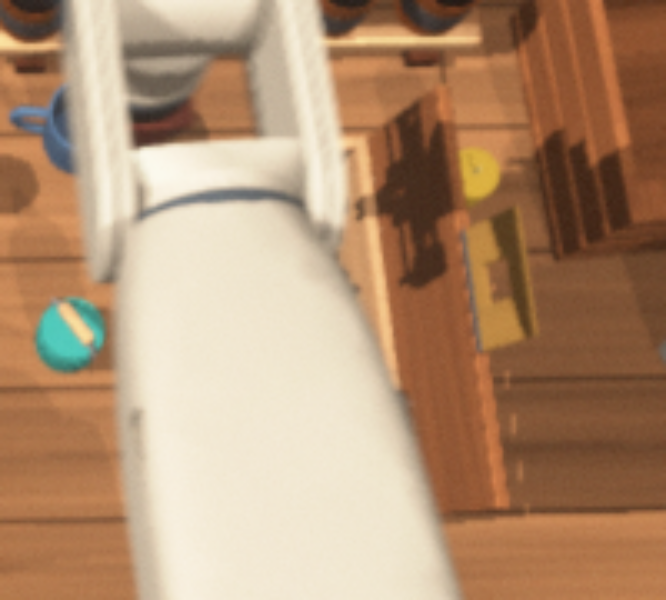

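View pics/s4.png

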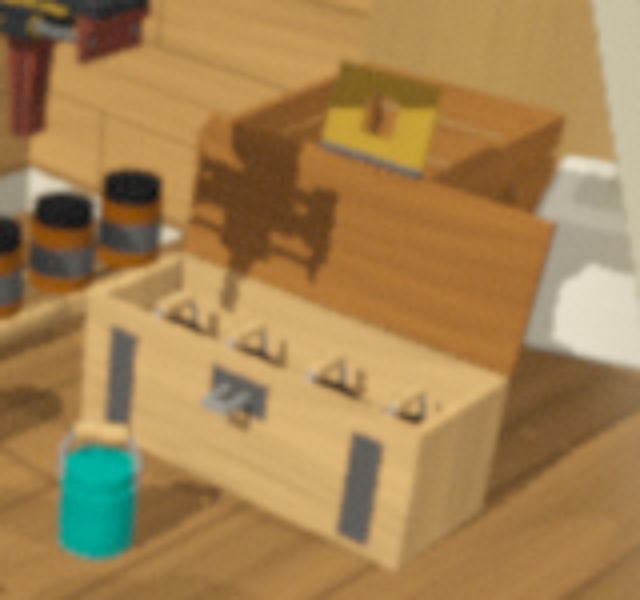

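All four jars stand upright in the chest. The lid leans back about 10° with the hasp at the middle of its edge, and the tall candle is behind the far end, so I'll push the lid from behind at the near end.

jog_arm:
  commands:
    - [-1,[0,0,0],[0,0,0.19]]
    - [-1,[0,0,0],[0,0,0.19]]
    - [-1,[0,0,0],[0,0,0.19]]
    - [-1,[0,0,0],[0,0,0.19]]
    - [-1,[0,0,0],[0,0,0.19]]
    - [-1,[0,0,0],[0,0,0.19]]
    - [-1,[0,0,0],[0,0,0.19]]
    - [-1,[0,0,0],[0,0,0.19]]
    - [-1,[0,0,0],[0,0,0.19]]
    - [-1,[0,0,0],[0,0,0.19]]

```text
t: 30.6
ee_pos: [679.2, 44.2, 330.0]
orientation: [3.134, 0.219, 0.001]
ft_force: [0.0, -0.7, 0.3]
width: 0.2
grasp_force: 0.0
```

jog_arm:
  commands:
    - [-1,[0,0,0],[0,0,0.096]]
    - [-1,[-0.44,0,0],[0,0,0]]
    - [-1,[-0.44,0,0],[0,0,0]]
    - [-1,[-0.44,0,0],[0,0,0]]
    - [-1,[-0.44,0,0],[0,0,0]]
    - [-1,[-0.44,0,0],[0,0,0]]
    - [-1,[-0.44,0,0],[0,0,0]]
    - [-1,[0,0,0],[0,0,0]]
    - [-1,[0,0,0],[0,0,0]]

```text
t: 31.5
ee_pos: [416.1, 25.9, 330.4]
orientation: [3.14, 0.11, 0.005]
ft_force: [-0.1, -0.4, -0.2]
width: 0.6
grasp_force: 0.0
```

Run:
```python
from h import *
p=c2w(135,-140);go(p[0],p[1],320,-86.1)
T=cam('top');C=chest(world(T))
hs=C[100:210,440:510].reshape(-1,3);m=(abs(hs[:,1])<45)&(hs[:,2]>150)&(hs[:,2]<420)&(hs[:,0]>60)&(hs[:,0]<250)
P=hs[m];
for lo in range(200,400,10):
  q=P[(P[:,2]>=lo)&(P[:,2]<lo+10)]
  if len(q):print(lo,len(q),q[:,0].mean().round(1))
print(bars(T)[0:0])
z=C[...,2];m=(z>114)&(z<126)&(abs(C[...,0])<45)&(abs(C[...,1])<160)
for k in(-123,-41,41,123):
  q=C[m&(abs(C[...,1]-k)<30)]
  if len(q): print(k,len(q),q.mean(0).round(1))
# staple
m=(z>90)&(z<108)&(C[...,0]<-72)&(C[...,0]>-112)&(abs(C[...,1])<25)
q=C[m];print('staple',len(q),q.min(0).round(1),q.max(0).round(1),q.mean(0).round(1))
```

```text
t 31.5 pos [416.1  25.9 330.4] yaw -86.0 w 0.6 F [-0.1 -0.4 -0.2] q [ 0.03 -0.03  1.94 -0.    1.23  1.53]
SHIFT [-0.01   3.339  0.104]
TURN [ 0.    -0.004  0.003]
200 61 78.2
210 53 79.8
220 60 81.0
230 61 82.5
240 60 83.7
250 67 85.4
260 77 87.4
270 84 90.0
280 87 92.8
290 52 94.3
300 48 96.1
310 53 97.7
320 71 99.4
330 117 101.9
340 27 102.4
[]
-41 1 [-19.7 -37.6 118.4]
41 63 [ -2.8  43.2 120.9]
123 59 [ -3.8 123.7 120.8]
staple 47 [-104.3  -14.1   92.1] [-72.5  12.5 107.2] [-90.7  -1.9 101. ]
```

jog_arm:
  commands:
    - [-1,[0,0.47,0],[0,0,0]]
    - [-1,[0,0.47,0],[0,0,0]]
    - [-1,[0,0.47,0],[0,0,0]]
    - [-1,[0,0.47,0],[0,0,0]]
    - [-1,[0,0.47,0],[0,0,0]]
    - [-1,[0,0.47,0],[0,0,0]]
    - [-1,[0,0.47,0],[0,0,0]]
    - [-1,[0,0.1,0.3],[0,0,0]]
    - [-1,[0,0,0.4],[0,0,0]]
    - [-1,[0,0,0.35],[0,0,0]]

```text
t: 32.55
ee_pos: [440.7, -313.7, 222.2]
orientation: [3.139, 0.109, 0.0]
ft_force: [-0.3, -0.6, -0.2]
width: 0.4
grasp_force: 0.0
```

jog_arm:
  commands:
    - [-1,[0,0,0],[0,0,0]]
    - [-1,[0,-0.2,0],[0,0,0]]
    - [-1,[0,-0.2,0],[0,0,0]]
    - [-1,[0,-0.18,0],[0,0,0]]
    - [-1,[0,-0.18,0],[0,0,0.0]]
    - [-1,[0,-0.16,0.02],[0,0,0]]
    - [-1,[0,-0.16,0.08],[0,0,0]]
    - [-1,[0,-0.16,0.08],[0,0,0]]

```text
t: 33.35
ee_pos: [431.0, -186.7, 205.9]
orientation: [3.14, 0.111, 0.001]
ft_force: [0.9, -2.8, -0.6]
width: 0.5
grasp_force: 0.8
```

Run:
```python
from h import *
p=c2w(0,-140);go(p[0],p[1],188,-86.1)
C=chest(world(cam('side')))
z=C[...,2];m=(z>150)&(z<300)&(C[...,1]>60)&(C[...,1]<160)&(abs(C[...,0])<150)
q=C[m];print(len(q),q.min(0).round(),q.max(0).round())
```

```text
t 33.4 pos [ 431.  -186.7  205.9] yaw -85.9 w 0.5 F [ 0.9 -2.8 -0.6] q [-0.43  0.22  1.98  0.    0.94  1.07]
SHIFT [-0.007 -0.143  0.179]
TURN [ 0.    -0.001  0.004]
273 [-31.  60. 150.] [ 52. 160. 234.]
```

jog_arm:
  commands:
    - [-1,[0,-0.14,0.18],[0,0,0]]
    - [-1,[0,-0.09,0.15],[0,0,0]]
    - [-1,[0,-0.09,0.15],[0,0,0]]
    - [-1,[0,-0.07,0.08],[0,0,0]]
    - [-1,[0,-0.07,0.06],[0,0,0]]
    - [-1,[0,0,0.03],[0,0,0]]
    - [-1,[0,0,0],[0,0,0]]

```text
t: 34.1
ee_pos: [426.8, -140.7, 142.1]
orientation: [-3.137, -0.11, 0.004]
ft_force: [-6.1, 9.6, 18.8]
width: 0.6
grasp_force: 9.5
```

Run:
```python
from h import *
p=c2w(0,-140);go(p[0],p[1],188,-86.1)
C=chest(world(cam('side')))
for k in(-70,70,120):
  m=(abs(C[...,1]-k)<25)&(C[...,2]>100)&(C[...,2]<300)&(abs(C[...,0]+40)<25)
  q=C[m];print(k,len(q),q.mean(0).round(1) if len(q) else '')
T=chest(world(cam('top')))
for lo in range(-150,-60,10):
  m=(abs(T[...,1]-10)<50)&(T[...,2]>60)&(T[...,2]<260)&(T[...,0]>=lo)&(T[...,0]<lo+10)&(abs(T[...,1])>25)
  q=T[m]; print(lo,len(q),q[:,2].mean().round(1) if len(q) else '')
```

```text
t 34.1 pos [ 426.8 -140.7  142.1] yaw -86.0 w 0.6 F [-6.1  9.6 18.8] q [-0.35  0.3   2.07  0.    0.78  1.15]
SHIFT [ 0.001  0.318 -0.46 ]
TURN [-0.004  0.003  0.003]
-70 168 [-48.9 -69.2 134.7]
70 129 [-46.8  71.5 138.1]
120 147 [-49.2 119.6 135.4]
-150 26 141.6
-140 42 140.7
-130 43 140.7
-120 39 139.4
-110 43 138.4
-100 46 138.4
-90 44 137.2
-80 44 137.3
-70 62 137.5
```

jog_arm:
  commands:
    - [-1,[0,0,-0.3],[0,0,0]]
    - [-1,[0,0,-0.3],[0,0,0]]
    - [-1,[0.35,-0.33,0],[0,0,0]]
    - [-1,[0.35,-0.33,0],[0,0,0]]
    - [-1,[0.35,-0.34,0],[0,0,0]]
    - [-1,[0,0,0.2],[0,0,0]]
    - [-1,[0,0,0.2],[0,0,0]]
    - [-1,[0,0,0],[0,0,0]]

```text
t: 35.0
ee_pos: [523.8, -34.4, 159.0]
orientation: [-3.139, -0.112, 0.007]
ft_force: [0.0, -0.2, -0.6]
width: 0.4
grasp_force: 0.0
```

Run:
```python
from h import *
p=c2w(-132,-35);go(p[0],p[1],142,-86.1)
c=cam('side');cv2.imwrite('pics/s5.png',cv2.resize(c['image'][100:220,320:480],(800,600)))
```

```text
t 35.0 pos [523.8 -34.4 159. ] yaw -85.9 w 0.4 F [ 0.  -0.2 -0.6] q [-0.09  0.37  1.9   0.    0.88  1.41]
SHIFT [ 0.015 -0.006  0.17 ]
TURN [-0.001  0.006  0.004]
```

View pics/s5.png

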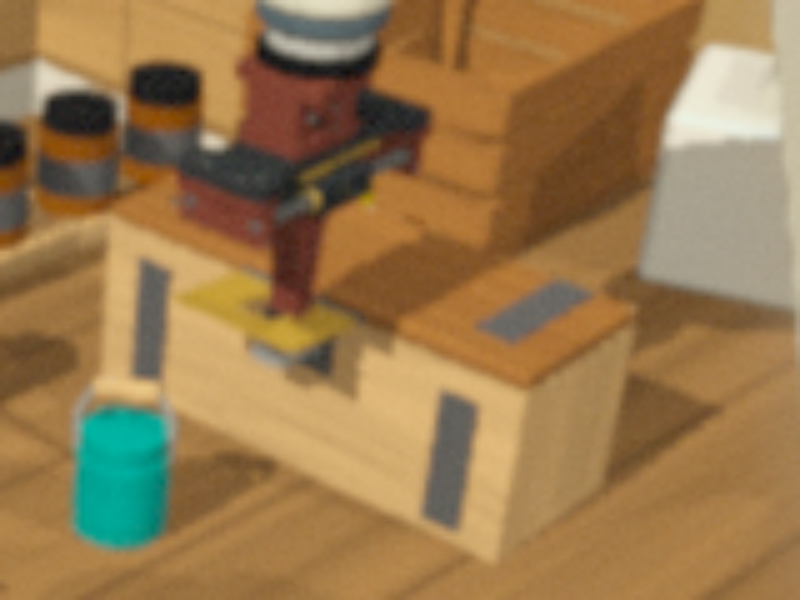

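The lid is shut, the brass hasp sticks out level, and the finger is above it at about (300,300). Next I'll swing the hasp down.

jog_arm:
  commands:
    - [-1,[0,0,0.2],[0,0,0]]
    - [-1,[0,-0.09,0.23],[0,0,0]]
    - [-1,[0,0.1,0.18],[0,0,0]]
    - [-1,[0,0.15,0.14],[0,0,0]]
    - [-1,[0,0.11,0.05],[0,0,0]]
    - [-1,[0,0.09,0.03],[0,0,0]]
    - [-1,[0,0.1,0],[0,0,0]]
    - [-1,[0,0.04,0],[0,0,0]]
    - [-1,[0,0,0],[0,0,0]]

```text
t: 35.95
ee_pos: [528.5, -80.9, 78.3]
orientation: [-3.133, -0.106, 0.002]
ft_force: [2.4, 33.8, -3.5]
width: 0.4
grasp_force: 16.1
```

Run:
```python
from h import *
p=c2w(-88,-35);go(p[0],p[1],75,-86.1)
c=cam('side');C=chest(world(c))
m=(C[...,1]>20)&(C[...,1]<47)&(C[...,2]>60)&(C[...,2]<140)&(C[...,0]<-60)&(C[...,0]>-160)
q=C[m]
for lo in range(60,140,10):
  r=q[(q[:,2]>=lo)&(q[:,2]<lo+10)];print(lo,len(r),np.median(r[:,0]).round(1) if len(r) else '')
```

```text
t 36.0 pos [528.5 -80.9  78.3] yaw -86.1 w 0.4 F [ 2.4 33.8 -3.5] q [-0.18  0.51  1.91  0.01  0.72  1.32]
SHIFT [-0.001 -0.033  0.033]
TURN [-0.009  0.001 -0.   ]
60 10 -71.9
70 12 -71.0
80 10 -69.6
90 15 -72.6
100 0 
110 0 
120 0 
130 0
```

jog_arm:
  commands:
    - [-1,[0,-0.2,0],[0,0,0]]
    - [-1,[0,-0.4,0],[0,0,0]]
    - [-1,[0,0,-0.45],[0,0,0]]
    - [-1,[0,0,-0.45],[0,0,0]]
    - [0,[0,0,-0.45],[0,0,0]]
    - [0,[0,0,-0.45],[0,0,0]]
    - [0,[0,0,-0.2],[0,0,0]]
    - [0,[0,0,0],[0,0,0]]

```text
t: 36.8
ee_pos: [527.1, -26.0, 282.8]
orientation: [3.138, 0.11, 0.014]
ft_force: [-0.2, -0.4, 0.5]
width: 29.3
grasp_force: 0.0
```

Run:
```python
from h import *
go(585,283,280,-86.1)
T=cam('top');S=cam('side')
a=cv2.resize(T['image'][172:208,258:302],(440,360),interpolation=cv2.INTER_CUBIC)
b=cv2.resize(S['image'][200:240,268:308],(360,360),interpolation=cv2.INTER_CUBIC)
cv2.imwrite('pics/pin.png',np.hstack([a,b]))
for n,c in(('top',T),('side',S)):
  W=world(c);hsv=cv2.cvtColor(c['image'],cv2.COLOR_BGR2HSV)
  m=((hsv[...,0]<8)|(hsv[...,0]>172))&(hsv[...,1]>170)&(hsv[...,2]>100)&(abs(W[...,0]-585)<40)&(abs(W[...,1]-283)<40)
  q=W[m];print(n,len(q));t=q[q[:,2]>95]
  if len(t): print('top',t.mean(0).round(1),cv2.minAreaRect(t[:,:2].astype(np.float32)))
  r=((hsv[...,1]<70)&(abs(W[...,0]-585)<30)&(abs(W[...,1]-283)<30)&(W[...,2]>45)&(W[...,2]<64))
  q=W[r];print('collar',len(q),q.round().tolist()[:40])
  m=(abs(W[...,0]-585)<45)&(abs(W[...,1]-283)<45)&(abs(W[...,2]-50)<4)
  print('stand',cv2.minAreaRect(W[m][:,:2].astype(np.float32)))
C=chest(world(S))
m=(abs(C[...,1])>22)&(abs(C[...,1])<46)&(C[...,2]>60)&(C[...,2]<140)&(C[...,0]<-60)&(C[...,0]>-160)
q=C[m]
for lo in range(60,140,10):
  r=q[(q[:,2]>=lo)&(q[:,2]<lo+10)];print(lo,len(r),np.median(r[:,0]).round(1) if len(r) else '')
# staple bars
for c in(T,S):
  C=chest(world(c));q=C[(abs(C[...,1])<20)&(C[...,2]>92)&(C[...,2]<108)&(C[...,0]<-80)&(C[...,0]>-112)]
  print('staple',len(q),q.min(0).round(1),q.max(0).round(1),q.mean(0).round(1))
```

```text
t 36.8 pos [527.1 -26.  282.8] yaw -86.0 w 29.3 F [-0.2 -0.4  0.5] q [-0.07  0.21  1.79 -0.    1.14  1.43]
SHIFT [ 0.795 -3.041  0.03 ]
TURN [ 0.002 -0.011  0.003]
top 64
top [584.7 282.7  99.5] ((584.5835571289062, 281.72467041015625), (18.910907745361328, 19.344972610473633), 89.06151580810547)
collar 6 [[588.0, 270.0, 57.0], [586.0, 270.0, 54.0], [582.0, 270.0, 54.0], [579.0, 273.0, 55.0], [580.0, 270.0, 51.0], [576.0, 270.0, 55.0]]
stand ((584.6597900390625, 282.53704833984375), (71.04572296142578, 70.19715881347656), 85.42686462402344)
side 114
top [580.9 283.7  99.3] ((581.36181640625, 282.9635009765625), (15.397610664367676, 17.658645629882812), 76.1927490234375)
collar 12 [[595.0, 294.0, 53.0], [590.0, 294.0, 55.0], [571.0, 271.0, 56.0], [592.0, 293.0, 50.0], [584.0, 294.0, 55.0], [573.0, 273.0, 51.0], [587.0, 296.0, 51.0], [585.0, 294.0, 51.0], [581.0, 294.0, 53.0], [580.0, 298.0, 52.0], [578.0, 296.0, 52.0], [577.0, 293.0, 52.0]]
stand ((582.9757080078125, 281.7567138671875), (73.12429809570312, 74.89958190917969), 83.03910064697266)
60 26 -70.6
70 23 -70.3
80 23 -71.4
90 29 -71.9
100 31 -70.1
110 25 -70.2
120 33 -71.0
130 40 -70.7Traceback (most recent call last):
  File "<stdin>", line 24, in <module>
    return umr_minimum(a, axis, None, out, keepdims, initial, where)
ValueError: zero-size array to reduction operation minimum which has no identity
```

View pics/pin.png

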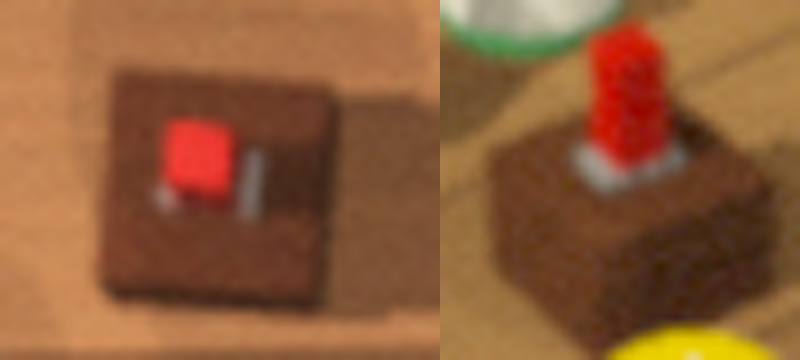

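jog_arm:
  commands:
    - [0,[0.113,-0.434,0],[0,0,0]]
    - [0,[0.113,-0.434,0],[0,0,0]]
    - [0,[0.113,-0.434,0],[0,0,0]]
    - [0,[0.113,-0.434,0],[0,0,0]]
    - [0,[0.113,-0.434,0],[0,0,0]]
    - [0,[0.113,-0.434,0],[0,0,0]]
    - [0,[0.113,-0.434,0],[0,0,0]]
    - [0,[0,0,0.4],[0,0,0]]
    - [0,[0,0,0.4],[0,0,0]]
    - [0,[0,0,0],[0,0,0]]

```text
t: 37.9
ee_pos: [577.5, 281.6, 190.3]
orientation: [3.134, 0.112, -0.02]
ft_force: [-1.1, 0.2, -0.0]
width: 43.9
grasp_force: 0.0
```

```bash
cat >> h.py <<'E'
def ray(c,u,v,z):
    K=np.array(c['intrinsics']);d=rot(c['orientation'])@[(u-K[0,2])/K[0,0],(v-K[1,2])/K[1,1],1];e=np.array(c['eye'])
    return (e+d*(z-e[2])/d[2])[:2].round(1)
E
python3 - <<'E'
from h import *
go(584,283,62,-86.1)
S=cam('side');T=cam('top')
for p in((283,217.2),(285.8,221.1),(295.6,217.2)): print(ray(S,*p,54))
hsv=cv2.cvtColor(T['image'],cv2.COLOR_BGR2HSV)
C=chest(world(T));q=C[(abs(C[...,1])<22)&(C[...,2]>92)&(C[...,2]<110)&(C[...,0]<-77)&(C[...,0]>-115)]
print('staple',len(q),q.min(0).round(1),q.max(0).round(1),q.mean(0).round(1))
cv2.imwrite('pics/eye.png',np.hstack([cv2.resize(T['image'][176:208,378:410],(400,400),interpolation=cv2.INTER_CUBIC),cv2.resize(S['image'][154:186,356:388],(400,400),interpolation=cv2.INTER_CUBIC)]))
E
```

```text
t 37.9 pos [577.5 281.6 190.3] yaw -85.9 w 43.9 F [-1.1  0.2 -0. ] q [ 0.44  0.49  1.6  -0.    1.06  1.93]
SHIFT [ 0.082 -0.016  1.282]
TURN [0.007 0.017 0.004]
[592.7 295.5]
[571.8 301.2]
[568.5 266.7]
staple 44 [-104.1  -14.2   96.6] [-77.8  12.  105.4] [-93.   -1.3 101.7]
```

View pics/eye.png

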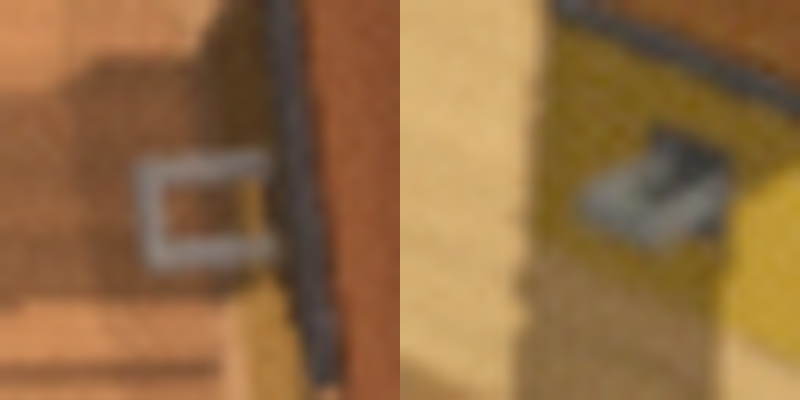

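The hasp lies closed with the staple standing through its slot; in the top crop the eye is at about (196,212). Next I'll grip the pin.

jog_arm:
  commands:
    - [0,[0.03,-0.02,0],[0,0,0.19]]
    - [0,[0,0,0.3],[0,0,0]]
    - [0,[0,0,0.3],[0,0,0]]
    - [0,[0,0,0.3],[0,0,0]]
    - [0,[0,0,0.2],[0,0,0]]
    - [0,[0,0,0.1],[0,0,0]]
    - [0,[0,0,0],[0,0,0]]

```text
t: 38.7
ee_pos: [585.5, 285.5, 78.5]
orientation: [-3.139, 0.124, 0.0]
ft_force: [-0.0, 0.2, 0.2]
width: 43.9
grasp_force: 0.0
```

Run:
```python
from h import *
go(583.5,283,62,-95)
```

```text
t 38.7 pos [585.5 285.5  78.5] yaw -94.5 w 43.9 F [-0.   0.2  0.2] q [0.44 0.64 1.65 0.   0.86 2.09]
SHIFT [-0.018  0.026  0.165]
TURN [0.   0.   0.01]
```

jog_arm:
  commands:
    - [0,[-0.018,0.025,0.1],[0,0,0]]
    - [0,[0,0,0.06],[0,0,0]]
    - [0,[0,0,0],[0,0,0]]
    - [-1,[0,0,0],[0,0,0]]
    - [-1,[0,0,0],[0,0,0]]
    - [-1,[0,0,0],[0,0,0]]
    - [-1,[0,0,0],[0,0,0]]
    - [-1,[0,0,0],[0,0,0]]
    - [-1,[0,0,0],[0,0,0]]
    - [-1,[0,0,0],[0,0,0]]

```text
t: 39.7
ee_pos: [583.3, 283.5, 62.5]
orientation: [-3.139, 0.123, -0.001]
ft_force: [-0.1, -0.7, 4.1]
width: 20.2
grasp_force: 29.8
```

Run:
```python
from h import *
go(583.5,283,62,-95)
T=cam('top')
print(ray(T,393.2,192.5,102),chest(np.r_[ray(T,393.2,192.5,102),102]))
```

```text
t 39.7 pos [583.3 283.5  62.5] yaw -94.5 w 20.2 F [-0.1 -0.7  4.1] q [ 0.43  0.66  1.66 -0.    0.83  2.08]
SHIFT [0.003 0.005 0.005]
TURN [-0.    -0.001  0.011]
[560.2 -72.2] [-91.18826708  -2.60383326 102.        ]
```

jog_arm:
  commands:
    - [-1,[0,0,-0.2],[0,0,0]]
    - [-1,[0,0,-0.4],[0,0,0]]
    - [-1,[0,0,-0.4],[0,0,0]]
    - [-1,[0,0,-0.4],[0,0,0]]
    - [-1,[0.007,0.445,0],[0,0,0]]
    - [-1,[0.007,0.445,0],[0,0,0]]
    - [-1,[0.007,0.445,0],[0,0,0]]
    - [-1,[0.007,0.445,0],[0,0,0]]
    - [-1,[0.007,0.445,0],[0,0,0]]
    - [-1,[0.007,0.445,0],[0,0,0]]

```text
t: 40.75
ee_pos: [565.6, 15.3, 201.9]
orientation: [-3.139, 0.123, 0.001]
ft_force: [-0.8, 0.9, -0.4]
width: 20.2
grasp_force: 29.8
```

jog_arm:
  commands:
    - [-1,[0.007,0.445,0],[0,0,0]]
    - [-1,[0.007,0.445,0],[0,0,0]]
    - [-1,[0,0,0],[0,0,-0.182]]
    - [-1,[0,0,0],[0,0,-0.182]]
    - [-1,[0,0,0],[0,0,-0.182]]
    - [-1,[0,0,0],[0,0,-0.182]]
    - [-1,[0,0,0],[0,0,-0.182]]
    - [-1,[0,0,0],[0,0,-0.182]]
    - [-1,[0,0,0],[0,0,-0.182]]
    - [-1,[0,0,0],[0,0,-0.182]]

```text
t: 41.75
ee_pos: [560.4, -71.9, 201.8]
orientation: [-2.701, -1.603, 0.001]
ft_force: [0.1, -0.2, -1.0]
width: 19.8
grasp_force: 29.8
```

jog_arm:
  commands:
    - [-1,[0,0,0],[0,0,-0.182]]
    - [-1,[0,0,0],[0,0,-0.182]]
    - [-1,[0,0,0],[0,0,-0.182]]
    - [-1,[0,0,0],[0,0,-0.182]]
    - [-1,[0,0,0],[0,0,0]]
    - [-1,[0,0,0],[0,0,0]]

```text
t: 42.35
ee_pos: [560.5, -71.9, 201.9]
orientation: [-2.151, -2.289, 0.0]
ft_force: [0.5, -0.3, -0.7]
width: 20.2
grasp_force: 29.8
```

Run:
```python
from h import *
go(561.3,-72.3,175,3.9)
S=cam('side');np.savez('s6.npz',**S)
cv2.imwrite('pics/s6.png',cv2.resize(S['image'][130:190,335:415],(800,600),interpolation=cv2.INTER_CUBIC))
```

```text
t 42.4 pos [560.5 -71.9 201.9] yaw 3.6 w 20.2 F [ 0.5 -0.3 -0.7] q [-0.15  0.36  1.78  0.    1.   -0.21]
SHIFT [-0.005  0.008  0.269]
TURN [-0.001 -0.    -0.007]
```

View pics/s6.png

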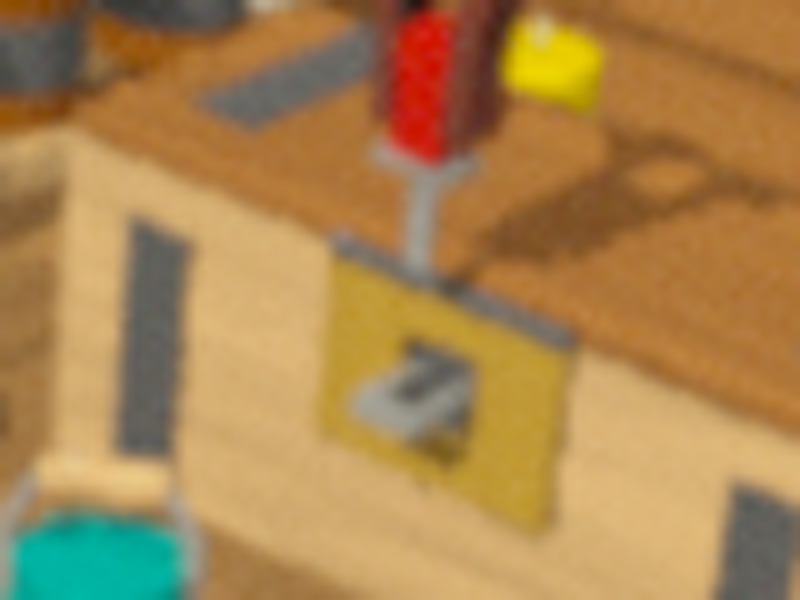

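Run:
```python
from h import *
c=dict(np.load('s6.npz'));K=c['intrinsics'];Rm=rot(c['orientation'])
def pr(x,y,z):
    p=Rm.T@(np.array([x,y,z])-c['eye']);u=K[0,0]*p[0]/p[2]+K[0,2];v=K[1,1]*p[1]/p[2]+K[1,2]
    return ((u-335+.45)*10).round(),((v-130+.45)*10).round()
print('pin tip',pr(560.5,-71.9,149.4),'collar',pr(560.5,-71.9,189.4),'+x',pr(564.5,-71.9,149.4),'+y',pr(560.5,-67.9,149.4))
for n,x,y,z in(('eye',-90.5,0,102),('A',-103.5,13,102),('B',-103.5,-13,102),('Blow',-103.5,-13,94),('Alow',-103.5,13,94),('wallB',-75.5,-13,102),('hin',-75.5,50,134),('hin-',-75.5,-50,134),('hl+',-75.5,50,60),('hl-',-75.5,-50,60)):
    w=c2w(x,y);print(n,pr(w[0],w[1],z))
im=cv2.resize(c['image'][130:190,335:415],(800,600),interpolation=cv2.INTER_CUBIC)
hsv=cv2.cvtColor(im,cv2.COLOR_BGR2HSV)
for v in (190,210,230,250,262):
    row=hsv[v,370:480,1]; g=np.where(row<90)[0]+370; print(v,g.min() if len(g) else '',g.max() if len(g) else '')
m=((hsv[...,0]>18)&(hsv[...,0]<30)&(hsv[...,1]>150)).astype(np.uint8)[230:560,300:600]
p=cv2.findNonZero(m).reshape(-1,2)+[300,230];print('hasp bb',p.min(0),p.max(0),'lowest',p[p[:,1].argmax()])
m=((hsv[...,1]<75)).astype(np.uint8)[370:460,330:490];p=cv2.findNonZero(m).reshape(-1,2)+[330,370]
print('staple left',p[p[:,0].argmin()],'bottom',p[p[:,1].argmax()],'right',p[p[:,0].argmax()])
```

```text
pin tip (np.float64(415.0), np.float64(271.0)) collar (np.float64(427.0), np.float64(163.0)) +x (np.float64(406.0), np.float64(267.0)) +y (np.float64(407.0), np.float64(275.0))
eye (np.float64(398.0), np.float64(393.0))
A (np.float64(344.0), np.float64(392.0))
B (np.float64(405.0), np.float64(419.0))
Blow (np.float64(402.0), np.float64(440.0))
Alow (np.float64(342.0), np.float64(413.0))
wallB (np.float64(456.0), np.float64(392.0))
hin (np.float64(318.0), np.float64(245.0))
hin- (np.float64(555.0), np.float64(346.0))
hl+ (np.float64(301.0), np.float64(433.0))
hl- (np.float64(530.0), np.float64(538.0))
190 410 442
210 408 435
230 406 433
250 370 430
262 370 431
hasp bb [317 262] [570 533] lowest [531 533]
staple left [355 404] bottom [407 435] right [470 376]
```

jog_arm:
  commands:
    - [-1,[-0.047,0.017,0],[0,0,-0.007]]
    - [-1,[0,0,0.2],[0,0,0]]
    - [-1,[0,0,0.15],[0,0,0]]
    - [-1,[0,0,0.07],[0,0,0]]
    - [-1,[0,0,0],[0,0,0]]
    - [-1,[0,0,0],[0,0,0]]

```text
t: 43.0
ee_pos: [563.1, -76.7, 160.6]
orientation: [2.141, 2.299, 0.0]
ft_force: [0.7, 0.6, -0.1]
width: 20.1
grasp_force: 29.8
```

Run:
```python
from h import *
go(562.5,-76.5,160,3.9)
S=cam('side');np.savez('s7.npz',**S)
cv2.imwrite('pics/s7.png',cv2.resize(S['image'][148:178,357:397],(800,600),interpolation=cv2.INTER_CUBIC))
```

```text
t 43.0 pos [563.1 -76.7 160.6] yaw 4.1 w 20.1 F [ 0.7  0.6 -0.1] q [-0.16  0.42  1.8   0.    0.92 -0.23]
SHIFT [ 0.002 -0.006  0.006]
TURN [0.001 0.    0.004]
```

View pics/s7.png

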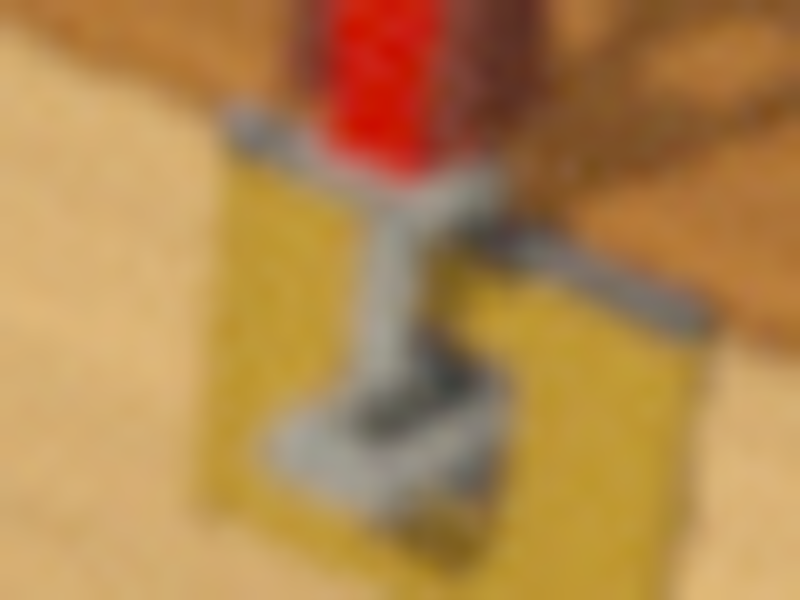

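The close view shows the pin tip at about (385,380). Lowered onto the staple plane it falls at (383,411), and the eye centre reads (383,414), so they line up. I'll lower it gently.

jog_arm:
  commands:
    - [-1,[0,0,0.07],[0,0,0]]
    - [-1,[0,0,0.07],[0,0,0]]
    - [-1,[0,0,0.05],[0,0,0]]
    - [-1,[0,0,0],[0,0,0]]
    - [-1,[0,0,0],[0,0,0]]

```text
t: 43.55
ee_pos: [562.6, -76.5, 140.9]
orientation: [-2.14, -2.299, 0.0]
ft_force: [-0.9, 0.3, -0.8]
width: 20.3
grasp_force: 29.8
```

jog_arm:
  commands:
    - [-1,[0,0,0.08],[0,0,0]]
    - [-1,[0,0,0.08],[0,0,0]]
    - [-1,[0,0,0.06],[0,0,0]]
    - [-1,[0,0,0.03],[0,0,0]]
    - [-1,[0,0,0.02],[0,0,0]]
    - [-1,[0,0,0],[0,0,0]]
    - [-1,[0,0,0],[0,0,0]]

```text
t: 44.25
ee_pos: [562.3, -76.5, 114.5]
orientation: [-2.14, -2.299, 0.001]
ft_force: [-4.7, 0.5, 5.4]
width: 19.8
grasp_force: 29.8
```

jog_arm:
  commands:
    - [-1,[0,0,0.02],[0,0,0]]
    - [-1,[0,0,0],[0,0,0]]
    - [-1,[0,0,0],[0,0,0]]

```text
t: 44.55
ee_pos: [562.4, -76.5, 114.4]
orientation: [-2.141, -2.299, 0.0]
ft_force: [-8.7, 1.3, 22.3]
width: 20.2
grasp_force: 29.9
```

jog_arm:
  commands:
    - [-0.1,[0,0,0],[0,0,0]]
    - [-0.1,[0,0,0],[0,0,0]]
    - [-0.1,[0,0,0],[0,0,0]]
    - [-0.1,[0,0,0],[0,0,0]]
    - [-0.1,[0,0,-0.2],[0,0,0]]
    - [-0.1,[0,0,-0.4],[0,0,0]]
    - [-0.1,[0,0,-0.4],[0,0,0]]
    - [-0.1,[0,0,-0.4],[0,0,0]]
    - [-0.1,[0.4,0,0],[0,0,0]]
    - [-0.1,[0.4,0,0],[0,0,0]]

```text
t: 45.55
ee_pos: [557.9, 3.3, 253.8]
orientation: [2.142, 2.295, 0.004]
ft_force: [-0.3, -0.2, -0.1]
width: 39.6
grasp_force: 0.0
```

jog_arm:
  commands:
    - [-0.1,[0.4,0,0],[0,0,0]]
    - [-0.1,[0.4,0,0],[0,0,0]]
    - [-0.1,[0,0,0],[0,0,0]]

```text
t: 45.85
ee_pos: [550.8, 86.8, 252.0]
orientation: [-2.135, -2.303, -0.001]
ft_force: [-0.1, -0.8, 0.5]
width: 39.8
grasp_force: 0.0
```

Run:
```python
from h import *
go(562.5,-76.5,160,3.9)
S=cam('side');T=cam('top')
cv2.imwrite('pics/s8.png',np.vstack([cv2.resize(S['image'][110:210,310:470],(480,300)),cv2.resize(S['image'][140:190,340:420],(480,300),interpolation=cv2.INTER_CUBIC)]))
for n,c in(('s',S),('t',T)):
  W=world(c);h=cv2.cvtColor(c['image'],cv2.COLOR_BGR2HSV)
  m=((h[...,0]<8)|(h[...,0]>172))&(h[...,1]>170)&(h[...,2]>100)&(abs(W[...,0]-562)<40)&(abs(W[...,1]+76)<40)
  q=W[m];print(n,len(q),q.min(0).round(1) if len(q) else '',q.max(0).round(1) if len(q) else '')
C=chest(world(S))
for k in(-120,-80,80,120):
  m=(abs(C[...,1]-k)<20)&(C[...,2]>100)&(C[...,2]<300)&(abs(C[...,0])<50);q=C[m];print(k,np.polyfit(q[:,0],q[:,2],1).round(3),len(q))
```

```text
t 45.9 pos [550.8  86.8 252. ] yaw 4.3 w 39.8 F [-0.1 -0.8  0.5] q [0.13 0.29 1.75 0.   1.1  0.06]
SHIFT [-1.638 -0.006  0.918]
TURN [-0.    -0.001  0.01 ]
s 85 [547.2 -85.3 111.3] [566.5 -62.3 153.9]
t 0  
-120 [1.40000e-02 1.43923e+02] 169
-80 [4.00000e-03 1.42689e+02] 160
80 [3.000e-03 1.428e+02] 138
120 [  0.    144.173] 122
```

View pics/s8.png

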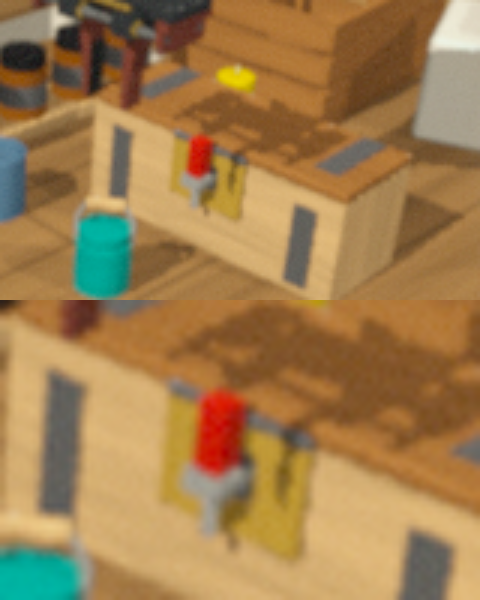

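The pin stands upright with its collar on the staple and its grip top at about z = 152 mm (151 expected). The lid is flat, the hasp is closed and the gripper is clear.

```bash
python3 -c "
from workcell import close_job
print(close_job())"
```

```text
the job is handed in; nothing more can be done
None
```

I packed all four handled honey jars upright in the chest, shut the lid, closed the hasp over the staple and pushed the pin fully home, then handed the job in at about 46 s; the hand-in call returned no verdict.

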